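Fit the spoke handle to the slab roller's hand wheel

ROBOT

A 7-joint arm with a two-finger parallel gripper is mounted at the origin on the work surface. World frame = base frame: x ahead of the robot, y to its left, z up, the work surface at z = 0. Lengths are in m, angles in rad, forces in N, time in s.
With the tool pointing down it reaches from about 0.425 to 0.875 m from the base axis. Payload 4.7 kg.
Tool frame: the origin (TCP) lies at the very end of the fingers, on their centre line; the grasp point (between the pads) lies 19 mm behind it; z points along the fingers, y is the line along which they close (so a half turn about z gives the same grasp; the last joint's range is limited). The gripper opens to 87 mm and grips with 3 to 60 N. Pads are 19 mm wide; open, the fingers measure 117 mm over their backs; the gripper's body (75 mm by 190 mm) begins 51 mm behind the grasp point.
Start: joints at [-1.294, 0.321, -0.07, 1.45, 0.023, 1.371, -0.057], TCP at [0.169, 0.628, 0.197] pointing down, gripper open.
Joint ranges: [-2.86, 2.86], [-0.3, 2.09], [-1.38, 1.24], [0.06, 2.45], [-1.56, 4.7], [0.09, 2.05], [-2.69, 2.69]. Speed limits (rad/s): [2.57, 2.57, 3.14, 3.14, 3.14, 3.14, 3.14].

INTERFACE

Orientations are given as a rotation vector (axis times angle).
In Python, from bench import ctrl, imaging, ticket gives the robot as it stands.
- The arm moves only by the tool jog_arm, never from a script. Its argument "rows" is text: rows parted by semicolons, each of 7 numbers parted by spaces: the shift along the tool's x, y, z in cm, then the turn, a rotation vector about the tool's x, y, z in rad, then the closure, from -1 (fully open) to 1 (shut), so that 0 is half open. A call has 1 to 5 rows; each row shifts and turns the commanded pose from where the row before left it, along the tool's axes as they then stand; what a row does not reach is not made up. A row lasts 1/8 s, in which the tool goes at most 62.5 mm and 10.7 degrees, less where a joint would pass 70% of its speed; a pose out of reach is approached as far as the arm can. A call with a gripper value outside its range is refused whole. The fingers move at their own pace and stop on an object; "force" is the grip in N (left out, the last holds). Time passes only in rows, so rows that do not move let the fingers close. It gives the time, the measured TCP pose, the force, the opening and the grip force at its end, in the units of the state.
- ctrl.get_state(): the state, without advancing time (a new reading comes with each control period).
- imaging.get_image(name): name is "scene" or "top"; returns a dict with "img" (384x512x3 uint8, blue, green, red), "vertical_fov" (degrees; the focal length in pixels is half the picture's height over the tangent of half this angle, whatever the lens; pixels are square), "cx", "cy" (the principal point, pixels), "k1" (the pictures are not rectified: a ray, as slopes to the right and down, at radius r is drawn at 1 + k1 r^2 times it, then the intrinsics apply), "origin" and "orientation" of the camera in the world. Camera axes: x right, y down, z forward; pixel columns grow to the right and rows downward; lengths in m; the calibration is good to about 2 mm. A picture is of the moment at which its call begins. There is no depth.
- ticket.close_job(): hands the job in; it is judged then, once.
The state is a dict: "time": time; "joint_positions": joint angles; "qd": joint speeds; "joint_torque": joint torques, N m; "position": TCP position; "tool_rot": TCP orientation; "ft_force": force on the tool from outside, world axes, zero at the start; "torque": the same for the moment, N m; "grip_width": opening from 0.0 (shut) to 1.0 (fully open); "grip_force": force on a finger pad.
Only numpy, scipy, OpenCV 4.12 (cv2) and the standard library are available. Lean on these libraries where they do the work, as an engineer would, in place of code of your own. Each camera call takes 0.05 s, during which the arm holds its last target. There are 200 camera calls.

TASK

Turn the slab roller's free-running hand wheel by rubbing its black tyre with your fingertips, pressing gently, until the yellow socket hidden under the guard comes up and rests at the very top by the yellow pointer. Then take the steel spoke handle from its wooden stand and set it gently, fully home, in that socket so that it stands upright, and leave it there. Leave the jar, the cup and the bowl where they are.

Things in the scene. Friction and masses are not known exactly. Their poses are not given: they have to be found in the camera images.
- slab_roller: Fixed tabletop slab roller: grey wheel guard and, on its +y side, a plywood bed with two steel rolls between red stands (to y +326 mm, at most 160 mm high). Origin on the table straight below the middle of the hand wheel; +y along the axle towards the rolls, z up. Guard cheeks at y -50 to -42 and +40 to +48 mm, 170 mm long in x, 165 mm high; hood plates cover the wheel from 50 degrees off the top down.
- wheel: Hand wheel in the guard, 100 mm above the table; origin mid-axle, y along the axle, z through the socket (up when the socket is on top). Turns endlessly either way about y against a steady drag of about 1 N at the rim and stays where left; starts 1.7 to 3.1 rad off. Black tyre at y -38 to +4 mm, red faceted ring (radius 80 mm) at y +8 to +36 mm. Over 15 N of finger force spoils its bearing.
- socket_mouth (a point): Centre of the socket's mouth, on the face of the one yellow block in the red ring, 80 mm from the axle. The socket is a round hole 17 mm wide and 26 mm deep, pointing straight at the axle, its mouth slightly chamfered; axes as wheel. Hidden under the guard at the start.
- socket_floor (a point): Centre of the floor of the socket, 54 mm from the axle.
- top (a point): Fixed point on the slab roller where the socket's mouth lies when the socket is exactly at the top: straight above the axle, 180 mm above the table, beside the yellow pointer (12 mm wide, top 177 mm above the table) on the guard's cheek.
- tread_top (a point): Fixed point on the slab roller straight above the axle, at mid-width of the black tyre, at the nominal height of its top, 185 mm above the table. The tyre is 42 mm wide, radius 85 mm, but worn oval: its top rises and sinks by up to 5 mm as the wheel turns, only touch tells how much. The axle is sprung: pressed down, the wheel sinks 1 mm for every 8 N and comes back up when let go.
- stand: Fixed wooden stand, 70 x 70 x 30 mm, with a hole 17 mm wide and 20 mm deep in the middle of its top; origin at the centre of its underside.
- spoke: The spoke handle, a loose steel pin standing upright in the stand at the start, 85 mm long and 14 mm in diameter with a chamfered foot, and at its upper end a grip head 26 mm across and 14 mm high. Mass about 0.09 kg. Origin at the centre of its foot, z along it towards the head.
- jar: Bystander: glaze jar, 64 mm across, 85 mm high, origin at the centre of its underside.
- mug: Bystander: terracotta cup, 74 mm across, 80 mm high, origin at the centre of its underside.
- bowl: Bystander: white bowl, 84 mm across, 40 mm high, origin at the centre of its underside.
Not all that is in view belongs to the job. Several things have the shape of the spoke; the one meant has the colours described above.

How it is judged:
By the outcome, as a careful person would: the job done as asked, in the order asked, and still so for the second after the job is handed in, with the robot touching nothing.
It also fails if it takes over 72 s, if anything falls off the work surface, if the arm or the gripper's body presses on something with over 40 N, if the wrist force passes 120 N, or if a joint passes its speed limit or range.

## Working session

There is one attempt and no reset: what is moved stays moved. The work goes in short steps, Python scripts to look and compute and a tool call to move; the robot and the scene stay as the last step left them, time stands still between calls to the robot, and variables do not carry over. Pictures are saved under pics/ and viewed, at most 10 in all, crops included, and the job is handed in when it is done.

Besides the shell and the picture viewer there is one more tool, called after ">>>" in YAML: its name, and indented under it one key for each argument. jog_arm: Moves the arm, as the interface text tells. Its arguments: {"type":"object","properties":{"rows":{"type":"string"},"force":{"type":"number"}},"required":["rows"]}

```bash
ls; mkdir -p pics; cat > h.py <<'E'
import numpy as np, cv2
from bench import ctrl, imaging, ticket
from scipy.spatial.transform import Rotation as R
def rot(o):
    o=np.array(o,float)
    return o if o.shape==(3,3) else (R.from_rotvec(o).as_matrix() if o.size==3 else R.from_quat(o).as_matrix())
def K(d):
    h,w=d["img"].shape[:2]; f=h/2/np.tan(np.radians(d["vertical_fov"])/2)
    return np.array([[f,0,d["cx"]],[0,f,d["cy"]],[0,0,1.]])
def ray(d,u,v):
    D=np.array([d["k1"],0,0,0.])
    n=cv2.undistortPoints(np.array([[[u,v]]],float),K(d),D,)[0,0]
    return np.array(d["origin"]), rot(d["orientation"])@np.array([n[0],n[1],1.])
def onz(d,u,v,z):
    o,r=ray(d,u,v); return o+r*(z-o[2])/r[2]
def tri(d1,p1,d2,p2):
    o1,r1=ray(d1,*p1);o2,r2=ray(d2,*p2)
    s=np.linalg.lstsq(np.c_[r1,-r2],o2-o1,rcond=None)[0]
    a=o1+s[0]*r1;b=o2+s[1]*r2; return (a+b)/2,np.linalg.norm(a-b)
def proj(d,P):
    Rm=rot(d["orientation"]); c=Rm.T@(np.array(P)-np.array(d["origin"]))
    return cv2.projectPoints(c.reshape(1,1,3),np.zeros(3),np.zeros(3),K(d),np.array([d["k1"],0,0,0.]))[0].ravel()
E
python3 - <<'E'
from h import *
for n in("scene","top"):
    d=imaging.get_image(n); cv2.imwrite(f"pics/{n}0.png",d["img"]); print(n,{k:v for k,v in d.items() if k!="img"})
s=ctrl.get_state(); print(s)
E
```

```text
pics
scene {'vertical_fov': 49.79857453548117, 'cx': 254.9845227307116, 'cy': 190.08627292673455, 'k1': -0.0667961167562319, 'origin': array([ 0.93552034, -0.66459491,  0.58813976]), 'orientation': array([-2.05205548, -0.75990002,  0.38001991])}
top {'vertical_fov': 56.604549436911356, 'cx': 261.30139440155574, 'cy': 196.75683432411066, 'k1': 0.002353541401261073, 'origin': array([ 0.45540039, -0.14961741,  0.81887846]), 'orientation': array([-2.18756085,  2.14711561, -0.12812527])}
{'time': 0.1, 'joint_positions': array([-1.2938847 ,  0.32174191, -0.07011311,  1.45157478,  0.02259739,
        1.37084171, -0.05690867]), 'qd': array([ 0.00092046, -0.00271396,  0.00041033, -0.00155516,  0.00032381,
       -0.00010848, -0.00075715]), 'joint_torque': array([-4.15322756e-04, -4.92572773e+01, -4.05802662e-01, -3.13398385e+01,
       -6.40331022e-02,  3.94393550e-02,  7.33284401e-05]), 'position': array([0.16875245, 0.62712428, 0.19596477]), 'tool_rot': array([-4.11545177e-01, -3.11436948e+00,  2.78364836e-03]), 'ft_force': array([-0.37182143, -0.82347264, -0.71634267]), 'torque': array([-0.0733696 , -0.00899726,  0.03955987]), 'grip_force': 0.0, 'grip_width': 0.9966511758804248}
```

View pics/scene0.png

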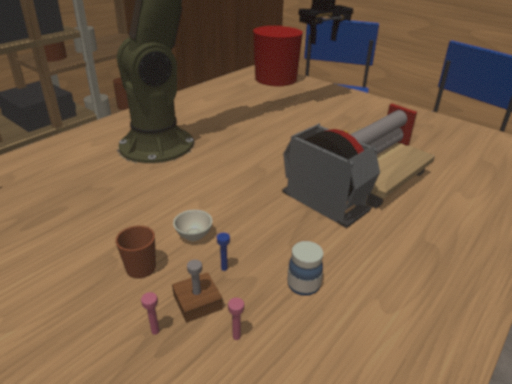

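View pics/top0.png

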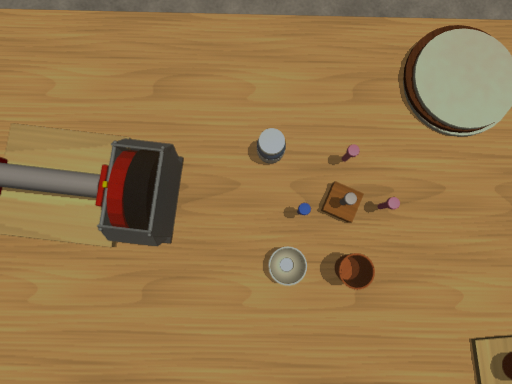

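The spoke candidates in the top view are pink (351,152), pink (391,204), blue (304,209) and grey (350,200). Only the grey one is steel and stands in the wooden stand, so that is the one meant. The roller sits at the left, with the yellow pointer at about (104,184). Next I confirm with a crop and measure.

```bash
python3 - <<'E'
from h import *
t=imaging.get_image("top"); s=imaging.get_image("scene")
a=cv2.resize(t["img"][130:255,90:190],None,fx=4,fy=4,interpolation=2)
b=cv2.resize(t["img"][180:230,315,None].repeat(1,1) if 0 else t["img"][175:237,310:400],None,fx=4,fy=4,interpolation=2)
c=cv2.resize(s["img"][250:312,165:255],None,fx=4,fy=4,interpolation=2)
im=np.zeros((500,770,3),np.uint8); im[:500,:400]=a; im[:248,405:765]=b; im[250:498,405:765]=c
cv2.imwrite("pics/crop1.png",im)
hsv=cv2.cvtColor(t["img"],cv2.COLOR_BGR2HSV)
m=cv2.inRange(hsv,(22,150,120),(35,255,255)); n,l,st,ce=cv2.connectedComponentsWithStats(m)
for i in range(1,n):
    if st[i,4]>4: print("yellow",st[i],ce[i],onz(t,*ce[i],.177))
m=cv2.inRange(hsv,(0,0,60),(180,60,255)); m[:, :315]=0;m[:170]=0;m[235:]=0;m[:,400:]=0
n,l,st,ce=cv2.connectedComponentsWithStats(m)
for i in range(1,n):
    if st[i,4]>10: print("grey",st[i],ce[i])
hs=cv2.cvtColor(s["img"],cv2.COLOR_BGR2HSV)
m=cv2.inRange(hs,(0,0,60),(180,80,255)); m[:, :175]=0;m[:255]=0;m[310:]=0;m[:,215:]=0
n,l,st,ce=cv2.connectedComponentsWithStats(m)
for i in range(1,n):
    if st[i,4]>10: print("grey s",st[i],ce[i])
print(rot(t["orientation"]))
E
```

```text
yellow [103 181   4   6  23] [104.56521739 183.60869565] [0.5456421  0.13094996 0.177     ]
grey [344 193  13  12 116] [350.01724138 198.14655172]
grey s [187 259  15  36 339] [194.81120944 274.06784661]
[[ 0.01821742 -0.99365187  0.11101388]
 [-0.99980251 -0.01898616 -0.00587148]
 [ 0.00794193 -0.11088499 -0.99380151]]
```

View pics/crop1.png

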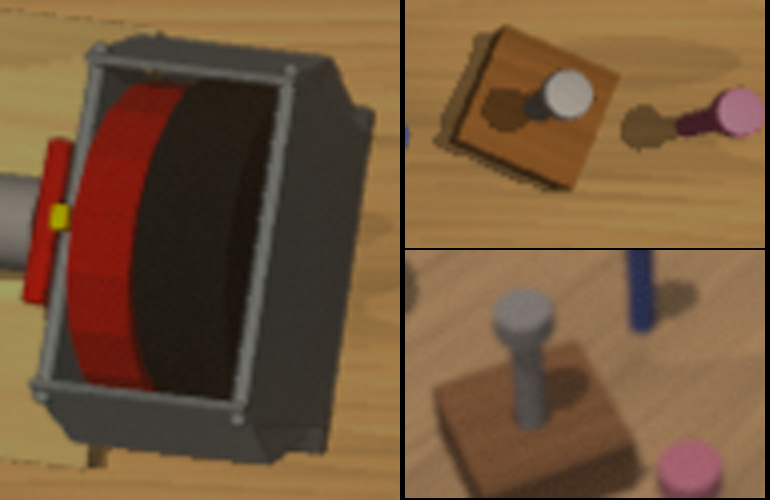

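The crop shows the grey steel spoke, head at top-view (351,198), standing in the wooden stand. The guard opening's corners are at about (114,144), (163,148), (150,232) and (100,227), with the yellow pointer at (104.5,183.6).

```bash
python3 - <<'E'
from h import *
t=imaging.get_image("top"); s=imaging.get_image("scene")
q=lambda x,y:(90+x/4-.4,130+y/4-.4)
P=[onz(t,*q(*c),.165) for c in((97,55),(291,73),(238,410),(40,388))]
for p in P: print(p.round(4))
n=lambda a:a/np.linalg.norm(a)
print([np.linalg.norm(P[i]-P[(i+1)%4]).round(4) for i in range(4)])
ys=[P[0]-P[1],P[3]-P[2]]; xs=[P[0]-P[3],P[1]-P[2]]
print("angle y",[np.degrees(np.arctan2(-v[0],v[1])) for v in ys],"angle x",[np.degrees(np.arctan2(v[1],v[0])) for v in xs])
c=sum(P)/4;print("centre",c)
# spoke head top
pt=(310+(569-405)/4-.4,175+94/4-.4); ps=(165+(523-405)/4-.4,250+(310-250)/4-.4)
print(tri(t,pt,s,ps))
for z in(.095,.109): print(z,onz(t,*pt,z),onz(s,*ps,z))
# stand top corners
cs=[(505,27),(619,77),(572,190),(453,142)]
S=[onz(t,310+(x-405)/4-.4,175+y/4-.4,.03) for x,y in cs]
print([p.round(4) for p in S],"centre",sum(S)/4,[np.linalg.norm(S[i]-S[(i+1)%4]).round(3) for i in range(4)])
v=S[1]-S[0];print("stand ang",np.degrees(np.arctan2(v[1],v[0])))
for nm,p,z in(("jar",(271.5,139),.085),("mug",(350,269),.08),("bowl",(288,266),.04),("blue",(304,209),.08),("pinkA",(352,151),.085),("pinkB",(392,203),.085)): print(nm,onz(t,*p,z).round(3))
E
```

```text
[0.6236 0.124  0.165 ]
[0.6169 0.0331 0.165 ]
[0.4598 0.0495 0.165 ]
[0.4682 0.1399 0.165 ]
[np.float64(0.0911), np.float64(0.1579), np.float64(0.0908), np.float64(0.1563)]
angle y [np.float64(-4.243604037954016), np.float64(-5.265057981611217)] angle x [np.float64(-5.850864458789483), np.float64(-5.957011723026958)]
centre [0.5421214  0.08664261 0.165     ]
(array([ 0.5372839 , -0.3369514 ,  0.09326029]), np.float64(0.00028827581793995833))
0.095 [ 0.5369879  -0.33660701  0.095     ] [ 0.53879686 -0.33801206  0.095     ]
0.109 [ 0.53540997 -0.33299058  0.109     ] [ 0.55005965 -0.34728359  0.109     ]
[array([ 0.5814, -0.3179,  0.03  ]), array([ 0.5544, -0.3814,  0.03  ]), array([ 0.4909, -0.3545,  0.03  ]), array([ 0.5163, -0.2887,  0.03  ])] centre [ 0.53574402 -0.33562532  0.03      ] [np.float64(0.069), np.float64(0.069), np.float64(0.071), np.float64(0.071)]
stand ang -113.00001892028068
jar [ 0.66  -0.173  0.085]
mug [ 0.393 -0.338  0.08 ]
bowl [ 0.394 -0.214  0.04 ]
blue [ 0.514 -0.243  0.08 ]
pinkA [ 0.638 -0.343  0.085]
pinkB [ 0.53  -0.425  0.085]
```

>>> jog_arm:
  rows: "0 0 -0.7 0 0 0.176 1;0 0 -0.7 0 0 0.176 1;0 0 -0.7 0 0 0.176 1;0 0 -0.7 0 0 0.176 1"
  force: 20

```text
time: 0.8
position: [0.1689, 0.6276, 0.2251]
tool_rot: [1.468, 2.777, -0.0]
ft_force: [0.2, 0.2, 1.2]
grip_width: 0.634
grip_force: 0.0
```

>>> jog_arm:
  rows: "0 0 -0.7 0 0 0.176 1;0 0 -0.7 0 0 0.176 1;0 0 -0.7 0 0 0.176 1;0 0 -0.7 0 0 0.176 1"

```text
time: 1.3
position: [0.1688, 0.6276, 0.2531]
tool_rot: [2.336, 2.101, -0.0]
ft_force: [-0.2, -0.0, -0.1]
grip_width: 0.173
grip_force: 0.0
```

>>> jog_arm:
  rows: "-3.7 2.86 0 0 0 0 1;-3.7 2.86 0 0 0 0 1;-3.7 2.86 0 0 0 0 1;-3.7 2.86 0 0 0 0 1;-3.7 2.86 0 0 0 0 1"

```text
time: 1.92
position: [0.2934, 0.4279, 0.2531]
tool_rot: [-2.33, -2.108, -0.001]
ft_force: [-0.3, 0.3, 0.2]
grip_width: 0.005
grip_force: 0.0
```

>>> jog_arm:
  rows: "-3.7 2.86 0 0 0 0 1;-3.7 2.86 0 0 0 0 1;-3.7 2.86 0 0 0 0 1;-3.7 2.86 0 0 0 0 1;0 0 0 0 0 0 1"

```text
time: 2.55
position: [0.3941, 0.2669, 0.2535]
tool_rot: [2.337, 2.099, 0.002]
ft_force: [-0.1, -0.1, 0.3]
grip_width: 0.005
grip_force: 0.0
```

>>> jog_arm:
  rows: "-4.5 3.53 0 0 0 0 1;-4.5 3.53 0 0 0 0 1;-4.5 3.53 0 0 0 0 1;-4.5 3.53 0 0 0 0 1;0 0 2 0 0 0 1"

```text
time: 3.18
position: [0.5172, 0.0731, 0.2344]
tool_rot: [2.335, 2.096, 0.005]
ft_force: [-0.2, 0.9, -0.3]
grip_width: 0.003
grip_force: 0.0
```

>>> jog_arm:
  rows: "0 0 2 0 0 0 1;0 0 1.6 0 0 0 1;0 0 0 0 0 0 1"

```text
time: 3.55
position: [0.5133, 0.0781, 0.1958]
tool_rot: [-2.328, -2.108, 0.003]
ft_force: [-0.2, -0.3, 0.4]
grip_width: 0.008
grip_force: 0.0
```

```bash
python3 - <<'E'
from h import *
for i in range(1):
    s=ctrl.get_state(); print(s["position"],s["ft_force"],s["tool_rot"])
t=imaging.get_image("top")
cv2.imwrite("pics/t2.png",cv2.resize(t["img"][110:260,60:210],None,fx=4,fy=4,interpolation=2))
E
```

```text
[0.51332511 0.07806076 0.19581333] [-0.19578652 -0.34506425  0.42427088] [-2.32780869 -2.10833946  0.00329361]
```

View pics/t2.png

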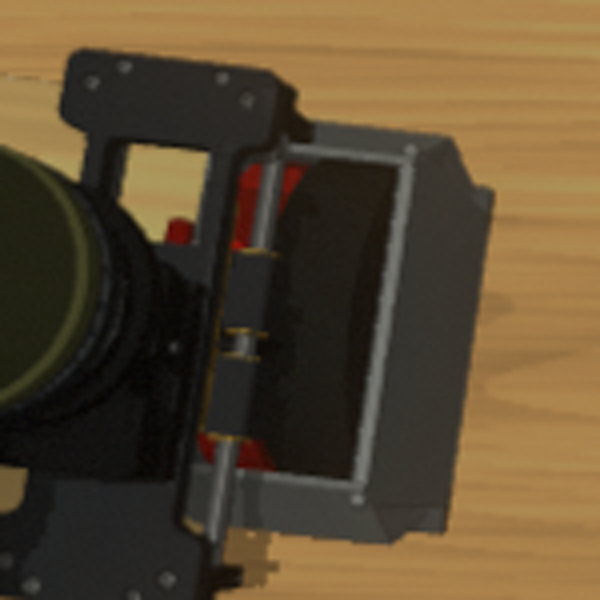

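>>> jog_arm:
  rows: "-0.4 0.8 0.2 0 0 0 1;0 0 0.2 0 0 0 1;0 0 0 0 0 0 1"

```text
time: 3.98
position: [0.522, 0.0726, 0.1931]
tool_rot: [2.33, 2.107, 0.0]
ft_force: [-0.9, 0.7, -0.2]
grip_width: 0.007
grip_force: 0.0
```

>>> jog_arm:
  rows: "0 0 0.1 0 0 0 1;0 0 0 0 0 0 1"

```text
time: 4.22
position: [0.5218, 0.0728, 0.192]
tool_rot: [-2.329, -2.108, -0.0]
ft_force: [-0.4, -0.2, 0.8]
grip_width: 0.008
grip_force: 0.0
```

>>> jog_arm:
  rows: "0 0 0.08 0 0 0 1;0 0 0 0 0 0 1"

```text
time: 4.47
position: [0.5218, 0.0727, 0.1911]
tool_rot: [-2.33, -2.108, -0.0]
ft_force: [-0.0, -0.9, -0.3]
grip_width: 0.002
grip_force: 0.0
```

>>> jog_arm:
  rows: "0 0 0.08 0 0 0 1;0 0 0 0 0 0 1"

```text
time: 4.72
position: [0.5218, 0.0727, 0.1903]
tool_rot: [-2.33, -2.108, 0.0]
ft_force: [-0.6, 0.2, 0.0]
grip_width: 0.002
grip_force: 0.0
```

>>> jog_arm:
  rows: "0 0 0.08 0 0 0 1;0 0 0 0 0 0 1"

```text
time: 4.97
position: [0.5218, 0.0727, 0.1895]
tool_rot: [-2.33, -2.108, 0.0]
ft_force: [0.2, 0.2, 0.0]
grip_width: 0.004
grip_force: 0.0
```

>>> jog_arm:
  rows: "0 0 0.08 0 0 0 1;0 0 0 0 0 0 1"

```text
time: 5.22
position: [0.5218, 0.0727, 0.1887]
tool_rot: [-2.33, -2.108, 0.0]
ft_force: [-0.3, -0.2, 0.8]
grip_width: 0.006
grip_force: 0.0
```

>>> jog_arm:
  rows: "0 0 0.08 0 0 0 1;0 0 0 0 0 0 1"

```text
time: 5.48
position: [0.5218, 0.0727, 0.1879]
tool_rot: [-2.33, -2.108, 0.0]
ft_force: [-0.5, -0.1, -0.6]
grip_width: 0.003
grip_force: 0.0
```

>>> jog_arm:
  rows: "0 0 0.08 0 0 0 1;0 0 0 0 0 0 1"

```text
time: 5.72
position: [0.5218, 0.0726, 0.1871]
tool_rot: [-2.33, -2.108, 0.0]
ft_force: [0.7, -0.2, -0.3]
grip_width: 0.003
grip_force: 0.0
```

>>> jog_arm:
  rows: "0 0 0.08 0 0 0 1;0 0 0 0 0 0 1"

```text
time: 5.98
position: [0.5218, 0.0727, 0.1863]
tool_rot: [-2.33, -2.108, 0.0]
ft_force: [-0.6, -0.1, -0.4]
grip_width: -0.0
grip_force: 0.0
```

>>> jog_arm:
  rows: "0 0 0.08 0 0 0 1;0 0 0 0 0 0 1"

```text
time: 6.22
position: [0.5218, 0.0727, 0.1855]
tool_rot: [-2.33, -2.108, -0.0]
ft_force: [-0.3, 0.4, -0.3]
grip_width: 0.006
grip_force: 0.0
```

>>> jog_arm:
  rows: "0 0 0.08 0 0 0 1;0 0 0 0 0 0 1"

```text
time: 6.48
position: [0.5218, 0.0727, 0.1847]
tool_rot: [-2.33, -2.108, 0.0]
ft_force: [0.9, -0.2, -0.8]
grip_width: 0.003
grip_force: 0.0
```

>>> jog_arm:
  rows: "0 0 0.08 0 0 0 1;0 0 0 0 0 0 1"

```text
time: 6.72
position: [0.5218, 0.0727, 0.1839]
tool_rot: [-2.33, -2.108, 0.0]
ft_force: [0.0, 0.3, 0.1]
grip_width: 0.001
grip_force: 0.0
```

>>> jog_arm:
  rows: "0 0 0.08 0 0 0 1;0 0 0 0 0 0 1"

```text
time: 6.98
position: [0.5218, 0.0727, 0.1831]
tool_rot: [-2.33, -2.108, 0.0]
ft_force: [0.8, -0.1, -0.7]
grip_width: 0.009
grip_force: 0.0
```

>>> jog_arm:
  rows: "0 0 0.08 0 0 0 1;0 0 0 0 0 0 1"

```text
time: 7.22
position: [0.5218, 0.0727, 0.1823]
tool_rot: [-2.33, -2.108, 0.0]
ft_force: [0.7, 0.3, 0.3]
grip_width: 0.008
grip_force: 0.0
```

>>> jog_arm:
  rows: "0 0 0.08 0 0 0 1;0 0 0 0 0 0 1"

```text
time: 7.48
position: [0.5218, 0.0727, 0.1815]
tool_rot: [-2.33, -2.108, 0.0]
ft_force: [-0.7, -0.6, -0.5]
grip_width: 0.004
grip_force: 0.0
```

>>> jog_arm:
  rows: "0 0 0.08 0 0 0 1;0 0 0 0 0 0 1"

```text
time: 7.72
position: [0.5218, 0.0727, 0.1807]
tool_rot: [-2.33, -2.108, 0.0]
ft_force: [-0.2, 0.4, -0.5]
grip_width: 0.004
grip_force: 0.0
```

>>> jog_arm:
  rows: "0 0 0.08 0 0 0 1;0 0 0 0 0 0 1"

```text
time: 7.98
position: [0.5218, 0.0727, 0.1799]
tool_rot: [-2.33, -2.108, 0.0]
ft_force: [0.2, 0.1, -0.2]
grip_width: 0.001
grip_force: 0.0
```

>>> jog_arm:
  rows: "0 0 0.08 0 0 0 1;0 0 0 0 0 0 1"

```text
time: 8.22
position: [0.5218, 0.0727, 0.1791]
tool_rot: [-2.33, -2.108, 0.0]
ft_force: [-0.0, -0.2, -0.5]
grip_width: 0.002
grip_force: 0.0
```

>>> jog_arm:
  rows: "0 0 0.08 0 0 0 1;0 0 0 0 0 0 1"

```text
time: 8.48
position: [0.5218, 0.0727, 0.1783]
tool_rot: [-2.33, -2.108, 0.0]
ft_force: [-0.4, -0.6, 0.1]
grip_width: 0.009
grip_force: 0.0
```

>>> jog_arm:
  rows: "0 0 0.08 0 0 0 1;0 0 0 0 0 0 1"

```text
time: 8.72
position: [0.5218, 0.0727, 0.1775]
tool_rot: [-2.33, -2.108, 0.0]
ft_force: [0.6, 0.6, 0.2]
grip_width: 0.001
grip_force: 0.0
```

>>> jog_arm:
  rows: "0 0 0.08 0 0 0 1;0 0 0 0 0 0 1"

```text
time: 8.98
position: [0.5218, 0.0727, 0.1767]
tool_rot: [-2.33, -2.108, -0.0]
ft_force: [0.2, 1.0, -0.0]
grip_width: 0.005
grip_force: 0.0
```

```bash
python3 - <<'E'
from h import *
s=imaging.get_image("scene"); st=ctrl.get_state()
print(st["position"],st["ft_force"],proj(s,st["position"]))
cv2.imwrite("pics/s3.png",cv2.resize(s["img"][80:230,260:410],None,fx=4,fy=4,interpolation=2))
E
```

```text
[0.52184125 0.07269817 0.17674079] [ 0.05754238  0.25522418 -0.37343338] [322.41014291 136.24661423]
```

View pics/s3.png

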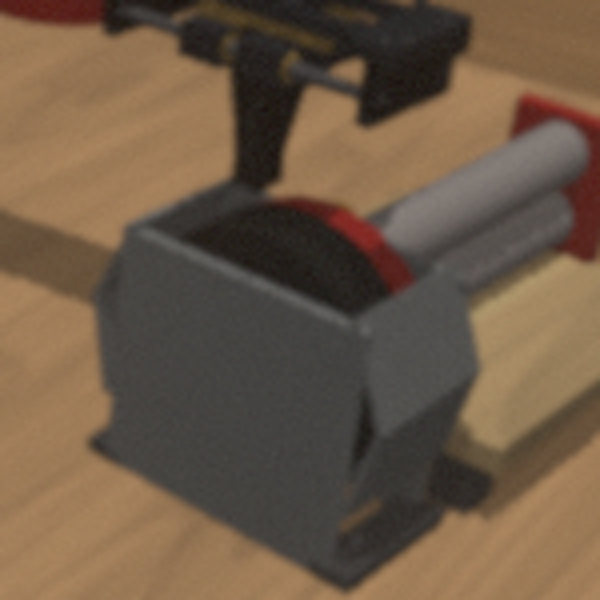

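```bash
python3 - <<'E'
from h import *
s=imaging.get_image("scene"); st=ctrl.get_state()
for p in((.4598,.0495,.165),(.6169,.0331,.165),(.5218,.0727,.1767),(.5218,.0727,.2467)): print(p,((proj(s,p)-[260,80])*4).round())
c=s["img"][100:160,295:375].astype(float)
c=255*(np.clip(c/160,0,1))**.5
cv2.imwrite("pics/s4.png",cv2.resize(c.astype(np.uint8),None,fx=9,fy=9,interpolation=cv2.INTER_NEAREST))
E
```

```text
(0.4598, 0.0495, 0.165) [134. 224.]
(0.6169, 0.0331, 0.165) [362. 327.]
(0.5218, 0.0727, 0.1767) [250. 225.]
(0.5218, 0.0727, 0.2467) [263. 107.]
```

View pics/s4.png

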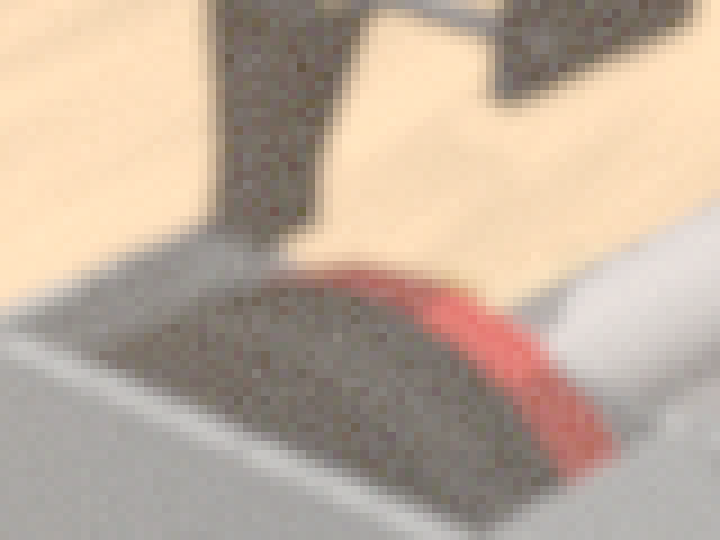

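```bash
python3 - <<'E'
from h import *
s=imaging.get_image("scene"); t=imaging.get_image("top")
y=np.array([.26,.966,0])
for z in(.196,.216):
  for k in(-.051,.051): print(z,k,proj(s,np.array([.16875,.6271,z])+k*y).round(1))
im=cv2.imread("pics/scene0.png")[0:60,285:365]
cv2.imwrite("pics/s5.png",cv2.resize(im,None,fx=8,fy=8,interpolation=2))
# tip: where does ray through tip meet roller plane y=-17mm ?
o,r=ray(s,324,126.7); O=np.array([.5422,.0876,0]);yy=np.array([.0993,.995,0])
for k in(-.017,0,.02,.04): l=((O+k*yy-o)@yy)/(r@yy); print(k,o+l*r)
E
```

```text
0.196 -0.051 [311.2  51.3]
0.196 0.051 [332.5  47.4]
0.216 -0.051 [311.7  45.5]
0.216 0.051 [333.1  41.8]
-0.017 [0.52313685 0.07241901 0.200605  ]
0 [0.51301275 0.09051286 0.19109094]
0.02 [0.50110205 0.11179974 0.17989793]
0.04 [0.48919134 0.13308661 0.16870492]
```

View pics/s5.png

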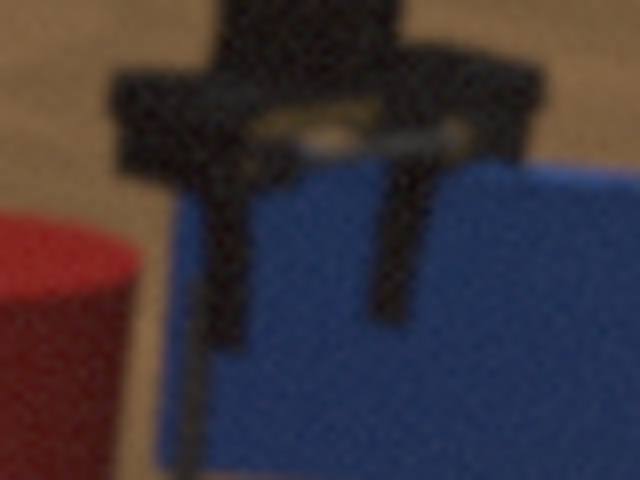

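The fingertips visibly end about 24 mm above the reported TCP (tip at pixel (324,127), TCP projects to (322,136)). So the tip is now near z≈0.20, and I go on down.

>>> jog_arm:
  rows: "0 0 0.3 0 0 0 1;0 0 0.3 0 0 0 1;0 0 0 0 0 0 1"

```text
time: 9.55
position: [0.5216, 0.0726, 0.1704]
tool_rot: [-2.33, -2.107, 0.001]
ft_force: [0.2, 0.5, 0.6]
grip_width: 0.005
grip_force: 0.0
```

>>> jog_arm:
  rows: "0 0 0.08 0 0 0 1;0 0 0 0 0 0 1"

```text
time: 9.8
position: [0.5219, 0.0727, 0.17]
tool_rot: [-2.33, -2.108, -0.0]
ft_force: [-0.3, -0.1, -0.1]
grip_width: 0.002
grip_force: 0.0
```

>>> jog_arm:
  rows: "0 0 0.08 0 0 0 1;0 0 0 0 0 0 1"

```text
time: 10.05
position: [0.5219, 0.0727, 0.1692]
tool_rot: [-2.33, -2.108, -0.0]
ft_force: [-0.5, 0.8, -0.5]
grip_width: 0.005
grip_force: 0.0
```

>>> jog_arm:
  rows: "0 0 0.06 0 0 0 1;0 0 0 0 0 0 1"

```text
time: 10.3
position: [0.5218, 0.0727, 0.1685]
tool_rot: [-2.33, -2.108, 0.0]
ft_force: [0.4, 0.2, 0.0]
grip_width: 0.008
grip_force: 0.0
```

>>> jog_arm:
  rows: "0 0 0.06 0 0 0 1;0 0 0 0 0 0 1"

```text
time: 10.55
position: [0.5218, 0.0727, 0.168]
tool_rot: [-2.33, -2.108, -0.0]
ft_force: [-0.2, -0.6, 0.4]
grip_width: 0.001
grip_force: 0.0
```

>>> jog_arm:
  rows: "0 0 0.06 0 0 0 1;0 0 0 0 0 0 1"

```text
time: 10.8
position: [0.5218, 0.0727, 0.1673]
tool_rot: [-2.33, -2.108, 0.0]
ft_force: [0.5, -0.3, -0.7]
grip_width: 0.008
grip_force: 0.0
```

>>> jog_arm:
  rows: "0 0 0.06 0 0 0 1;0 0 0 0 0 0 1"

```text
time: 11.05
position: [0.5218, 0.0727, 0.1667]
tool_rot: [-2.33, -2.108, -0.0]
ft_force: [-0.2, 0.3, -0.3]
grip_width: 0.004
grip_force: 0.0
```

>>> jog_arm:
  rows: "0 0 0.06 0 0 0 1;0 0 0 0 0 0 1"

```text
time: 11.3
position: [0.5218, 0.0727, 0.1661]
tool_rot: [-2.33, -2.108, -0.0]
ft_force: [1.0, 0.2, -1.1]
grip_width: 0.001
grip_force: 0.0
```

>>> jog_arm:
  rows: "0 0 0.06 0 0 0 1;0 0 0 0 0 0 1"

```text
time: 11.55
position: [0.5218, 0.0727, 0.1655]
tool_rot: [-2.33, -2.108, 0.0]
ft_force: [-0.4, 0.1, -0.4]
grip_width: 0.004
grip_force: 0.0
```

>>> jog_arm:
  rows: "0 0 0.06 0 0 0 1;0 0 0 0 0 0 1"

```text
time: 11.8
position: [0.5218, 0.0727, 0.1649]
tool_rot: [-2.33, -2.108, 0.0]
ft_force: [-0.6, 0.4, -0.1]
grip_width: 0.004
grip_force: 0.0
```

>>> jog_arm:
  rows: "0 0 0.06 0 0 0 1;0 0 0 0 0 0 1"

```text
time: 12.05
position: [0.5218, 0.0727, 0.1643]
tool_rot: [-2.33, -2.108, -0.0]
ft_force: [-0.1, 0.3, -0.3]
grip_width: 0.005
grip_force: 0.0
```

>>> jog_arm:
  rows: "0 0 0.06 0 0 0 1;0 0 0 0 0 0 1"

```text
time: 12.3
position: [0.5218, 0.0727, 0.1637]
tool_rot: [-2.33, -2.108, 0.0]
ft_force: [-0.4, 0.7, 0.3]
grip_width: 0.004
grip_force: 0.0
```

>>> jog_arm:
  rows: "0 0 0.06 0 0 0 1;0 0 0 0 0 0 1"

```text
time: 12.55
position: [0.5218, 0.0727, 0.1631]
tool_rot: [-2.33, -2.108, -0.0]
ft_force: [0.1, -0.6, 0.2]
grip_width: 0.001
grip_force: 0.0
```

>>> jog_arm:
  rows: "0 0 0.06 0 0 0 1;0 0 0 0 0 0 1"

```text
time: 12.8
position: [0.5218, 0.0727, 0.1625]
tool_rot: [-2.33, -2.108, -0.0]
ft_force: [0.2, 0.7, -0.9]
grip_width: 0.006
grip_force: 0.0
```

>>> jog_arm:
  rows: "0 0 0.06 0 0 0 1;0 0 0 0 0 0 1"

```text
time: 13.05
position: [0.5218, 0.0727, 0.1619]
tool_rot: [-2.33, -2.108, 0.0]
ft_force: [1.0, -0.3, 0.1]
grip_width: 0.002
grip_force: 0.0
```

>>> jog_arm:
  rows: "0 0 0.06 0 0 0 1;0 0 0 0 0 0 1"

```text
time: 13.3
position: [0.5219, 0.0727, 0.1614]
tool_rot: [2.33, 2.108, 0.0]
ft_force: [0.6, 1.0, 0.2]
grip_width: 0.005
grip_force: 0.1
```

>>> jog_arm:
  rows: "0 0 0.06 0 0 0 1;0 0 0 0 0 0 1"

```text
time: 13.55
position: [0.522, 0.0727, 0.161]
tool_rot: [2.33, 2.108, 0.001]
ft_force: [-1.1, 0.3, 2.1]
grip_width: 0.004
grip_force: 1.1
```

>>> jog_arm:
  rows: "0 0 0.06 0 0 0 1;0 0 0 0 0 0 1"

```text
time: 13.8
position: [0.522, 0.0727, 0.1606]
tool_rot: [2.33, 2.108, 0.001]
ft_force: [-2.1, -0.4, 4.2]
grip_width: 0.005
grip_force: 2.4
```

>>> jog_arm:
  rows: "0 0 0.05 0 0 0 1;0 0 0 0 0 0 1"

```text
time: 14.05
position: [0.5221, 0.0727, 0.1603]
tool_rot: [2.33, 2.107, 0.001]
ft_force: [-1.3, -0.5, 5.5]
grip_width: 0.005
grip_force: 3.4
```

>>> jog_arm:
  rows: "0 0.3 0 0 0 0 1;0 0.3 0 0 0 0 1;0 0.3 0 0 0 0 1;0 0.3 0 0 0 0 1;0 0.3 0 0 0 0 1"

```text
time: 14.68
position: [0.5379, 0.0711, 0.1609]
tool_rot: [2.329, 2.107, 0.003]
ft_force: [-1.5, -0.6, 7.4]
grip_width: 0.003
grip_force: 3.9
```

>>> jog_arm:
  rows: "0 0.4 -0.02 0 0 0 1;0 0.4 -0.01 0 0 0 1;0 0.4 -0.01 0 0 0 1;0 0.4 -0.01 0 0 0 1;0 0.4 -0.01 0 0 0 1"

```text
time: 15.3
position: [0.5568, 0.0692, 0.1602]
tool_rot: [-2.33, -2.108, 0.0]
ft_force: [-0.3, -0.3, 2.7]
grip_width: 0.001
grip_force: 1.4
```

>>> jog_arm:
  rows: "0 0.35 0.06 0 0 0 1;0 0.35 0.02 0 0 0 1;0 0.35 0.02 0 0 0 1;0 0.35 0.03 0 0 0 1"

```text
time: 15.8
position: [0.5706, 0.0677, 0.1585]
tool_rot: [-2.329, -2.108, 0.001]
ft_force: [0.3, 0.5, -0.5]
grip_width: 0.005
grip_force: 0.0
```

```bash
python3 - <<'E'
from h import *
t=imaging.get_image("top");cv2.imwrite("pics/z1.png",t["img"])
hsv=cv2.cvtColor(t["img"],cv2.COLOR_BGR2HSV)
m=cv2.inRange(hsv,(20,120,60),(35,255,255)); m[:, :60]=0;m[:,200:]=0;m[:120]=0;m[250:]=0
n,l,st,ce=cv2.connectedComponentsWithStats(m)
for i in range(1,n):
    if st[i,4]>4: print("yellow",st[i],ce[i])
E
```

```text
yellow [124 137   5   1   5] [126. 137.]
yellow [190 156  10   2  16] [195.125 156.375]
yellow [ 60 164   4   5  16] [ 61.5 166. ]
yellow [131 183  10   2  11] [135.18181818 183.36363636]
yellow [ 60 194  22  22 168] [ 68.89285714 204.04166667]
yellow [ 76 209   3   3   8] [ 77.    210.125]
yellow [ 67 216   5   5   9] [ 69.33333333 218.11111111]
yellow [ 65 217  20  27 161] [ 75.36024845 231.79503106]
yellow [ 76 216   3   3   5] [ 77.4 217. ]
yellow [ 82 218   3   3   6] [ 83.         219.16666667]
yellow [ 60 220   9   4  16] [ 63.625  221.4375]
yellow [ 85 221   5   8  12] [ 87.16666667 223.91666667]
yellow [ 89 220   8   6  20] [ 92.5  222.15]
yellow [ 86 230  26  17 159] [100.46540881 238.6918239 ]
yellow [ 62 233   4   4   5] [ 63.6 234.8]
yellow [ 81 235   3   4   6] [ 81.66666667 236.33333333]
yellow [ 84 234   4   3   5] [ 85.6 234.8]
yellow [ 60 237   4   2   5] [ 61.2 237.6]
yellow [ 86 239   2   3   5] [ 86.4 240.2]
yellow [ 89 239   5   6   9] [ 90.55555556 241.77777778]
```

>>> jog_arm:
  rows: "0 0 -1.0 0 0 0 1;0 -2.6 0 0 0 0 1;0 -2.6 0 0 0 0 1;0 0 0.8 0 0 0 1;0 0 0 0 0 0 1"

```text
time: 16.48
position: [0.5192, 0.073, 0.1608]
tool_rot: [2.33, 2.108, 0.0]
ft_force: [1.4, -0.6, 0.1]
grip_width: 0.006
grip_force: 0.0
```

>>> jog_arm:
  rows: "0 0 0.08 0 0 0 1;0 0 0 0 0 0 1"

```text
time: 16.73
position: [0.5194, 0.0727, 0.1601]
tool_rot: [2.33, 2.107, -0.0]
ft_force: [-0.8, 0.2, 0.5]
grip_width: 0.002
grip_force: 0.0
```

>>> jog_arm:
  rows: "0 0.2 0.07 0 0 0 1;0 0.1 0 0 0 0 1"

```text
time: 16.98
position: [0.5221, 0.0726, 0.1594]
tool_rot: [2.33, 2.107, -0.0]
ft_force: [-0.5, 0.1, -0.4]
grip_width: 0.005
grip_force: 0.0
```

>>> jog_arm:
  rows: "0 0.2 0.07 0 0 0 1;0 0.1 0 0 0 0 1"

```text
time: 17.23
position: [0.5249, 0.0723, 0.1587]
tool_rot: [2.33, 2.108, -0.0]
ft_force: [-0.7, -0.3, 0.6]
grip_width: 0.008
grip_force: 0.0
```

>>> jog_arm:
  rows: "0 0 0.07 0 0 0 1;0 0 0 0 0 0 1"

```text
time: 17.48
position: [0.5249, 0.0724, 0.1581]
tool_rot: [2.33, 2.108, 0.0]
ft_force: [0.0, 0.2, 0.3]
grip_width: 0.009
grip_force: 0.1
```

>>> jog_arm:
  rows: "0 0 0.07 0 0 0 1;0 0 0 0 0 0 1"

```text
time: 17.73
position: [0.525, 0.0724, 0.1577]
tool_rot: [2.33, 2.108, 0.001]
ft_force: [-0.6, -0.3, 2.9]
grip_width: 0.006
grip_force: 1.2
```

>>> jog_arm:
  rows: "0 0 0.07 0 0 0 1;0 0 0 0 0 0 1"

```text
time: 17.98
position: [0.525, 0.0724, 0.1572]
tool_rot: [2.33, 2.108, 0.001]
ft_force: [-1.3, -0.9, 5.5]
grip_width: 0.008
grip_force: 2.7
```

>>> jog_arm:
  rows: "0 0 0.06 0 0 0 1;0 0 0 0 0 0 1"

```text
time: 18.23
position: [0.5252, 0.0723, 0.157]
tool_rot: [2.33, 2.107, 0.002]
ft_force: [-2.1, -0.6, 6.7]
grip_width: 0.006
grip_force: 3.6
```

>>> jog_arm:
  rows: "0 0.4 0.03 0 0 0 1;0 0.4 0.03 0 0 0 1;0 0.4 0.03 0 0 0 1;0 0.4 0.03 0 0 0 1;0 0.4 0.04 0 0 0 1"

```text
time: 18.85
position: [0.5466, 0.0702, 0.1564]
tool_rot: [2.328, 2.106, 0.005]
ft_force: [-0.2, -0.7, 9.7]
grip_width: 0.004
grip_force: 4.8
```

>>> jog_arm:
  rows: "0 0.4 0 0 0 0 1;0 0.4 0.02 0 0 0 1;0 0.4 0.03 0 0 0 1;0 0.4 0.03 0 0 0 1"

```text
time: 19.35
position: [0.5619, 0.0687, 0.1548]
tool_rot: [2.329, 2.107, 0.004]
ft_force: [0.3, -1.7, 5.1]
grip_width: 0.004
grip_force: 2.8
```

>>> jog_arm:
  rows: "0 0.4 0.06 0 0 0 1;0 0.3 0.06 0 0 0 1;0 0 -1.0 0 0 0 1;0 -2.2 0 0 0 0 1;0 -2.2 0 0 0 0 1"

```text
time: 19.98
position: [0.5228, 0.0724, 0.1623]
tool_rot: [-2.33, -2.107, 0.002]
ft_force: [0.2, 0.7, 0.1]
grip_width: 0.009
grip_force: 0.0
```

>>> jog_arm:
  rows: "0 0 0.6 0 0 0 1;0 0 0 0 0 0 1"

```text
time: 20.23
position: [0.5238, 0.0726, 0.156]
tool_rot: [-2.329, -2.108, 0.001]
ft_force: [-0.4, 0.5, -0.2]
grip_width: 0.003
grip_force: 0.0
```

>>> jog_arm:
  rows: "0 0 0.07 0 0 0 1;0 0 0 0 0 0 1"

```text
time: 20.48
position: [0.5242, 0.0723, 0.1557]
tool_rot: [2.33, 2.107, -0.001]
ft_force: [-0.3, -0.2, 0.0]
grip_width: 0.008
grip_force: 0.0
```

>>> jog_arm:
  rows: "0 0 0.07 0 0 0 1;0 0 0 0 0 0 1"

```text
time: 20.72
position: [0.5242, 0.0723, 0.1552]
tool_rot: [2.33, 2.107, 0.001]
ft_force: [0.2, 1.1, 0.7]
grip_width: 0.006
grip_force: 0.4
```

>>> jog_arm:
  rows: "0 0 0.07 0 0 0 1;0 0 0 0 0 0 1"

```text
time: 20.98
position: [0.5242, 0.0723, 0.1548]
tool_rot: [2.33, 2.107, 0.001]
ft_force: [-0.0, -0.3, 3.5]
grip_width: 0.007
grip_force: 1.7
```

```bash
python3 - <<'E'
from h import *
t=imaging.get_image("top");cv2.imwrite("pics/z2.png",t["img"])
a,b=[cv2.resize(cv2.imread(f"pics/{n}.png")[125:250,90:170],None,fx=4,fy=4,interpolation=2) for n in("z1","z2")]
cv2.imwrite("pics/z12.png",np.hstack([a,b]))
print(ctrl.get_state()["position"])
E
```

```text
[0.52421971 0.07233579 0.15479876]
```

View pics/z12.png

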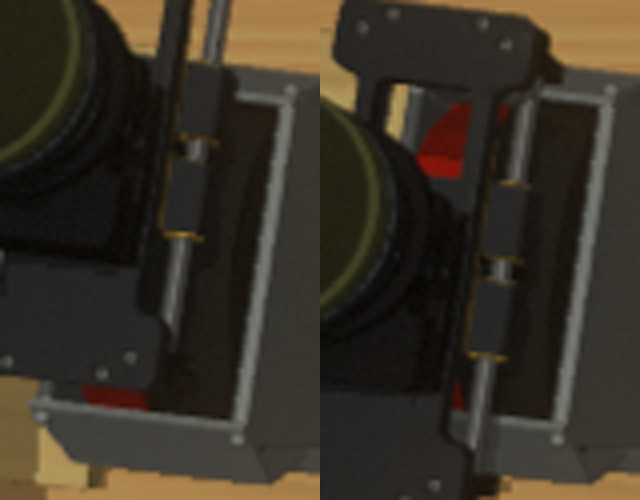

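>>> jog_arm:
  rows: "0 0.4 0.06 0 0 0 1;0 0.4 0.04 0 0 0 1;0 0.4 0.04 0 0 0 1;0 0.4 0.03 0 0 0 1;0 0.4 0.03 0 0 0 1"

```text
time: 21.65
position: [0.5458, 0.0702, 0.155]
tool_rot: [2.329, 2.106, 0.006]
ft_force: [-0.9, -1.2, 14.6]
grip_width: 0.007
grip_force: 7.2
```

>>> jog_arm:
  rows: "0 0.4 0.02 0 0 0 1;0 0.4 0.03 0 0 0 1;0 0.4 0.05 0 0 0 1;0 0.4 0.06 0 0 0 1"

```text
time: 22.15
position: [0.563, 0.0685, 0.1539]
tool_rot: [2.327, 2.105, 0.009]
ft_force: [1.3, -1.1, 13.5]
grip_width: 0.006
grip_force: 6.7
```

>>> jog_arm:
  rows: "0 0 -2 0 0 0 1;3.5 -1 -3 0 0 0 1;4.5 -1.5 0 0 0 0 1;4.5 -1.5 0 0 0 0 1;0 0 0 0 0 0 1"

```text
time: 22.78
position: [0.5301, 0.203, 0.1997]
tool_rot: [-2.319, -2.116, 0.001]
ft_force: [0.8, -0.2, -0.8]
grip_width: 0.005
grip_force: 0.0
```

```bash
cat >> h.py <<'E'
def look(nm):
    O=np.array([.5422,.0876,0]);ex=np.array([.995,-.099,0]);ey=np.array([.099,.995,0])
    t=imaging.get_image("top"); cv2.imwrite(f"pics/{nm}.png",t["img"])
    h=cv2.cvtColor(t["img"],cv2.COLOR_BGR2HSV)
    # sample hsv along red ring arc at ring mid y=+22mm
    for a in range(-50,51,5):
        r=np.radians(a); P=O+.08*np.sin(r)*ex+.022*ey+[0,0,.1+.08*np.cos(r)]
        u,v=proj(t,P).round().astype(int); print(a,(u,v),h[v,u],end=" | ")
E
python3 - <<'E'
from h import *
look("z3")
E
```

```text
-50 (np.int64(116), np.int64(219)) [  3 223 113] | -45 (np.int64(116), np.int64(216)) [  3 225 112] | -40 (np.int64(115), np.int64(213)) [  3 223 112] | -35 (np.int64(115), np.int64(210)) [  3 230 112] | -30 (np.int64(115), np.int64(207)) [  3 233 128] | -25 (np.int64(114), np.int64(203)) [  3 235 126] | -20 (np.int64(114), np.int64(200)) [  2 223 128] | -15 (np.int64(114), np.int64(196)) [  3 231 129] | -10 (np.int64(115), np.int64(192)) [  3 233 137] | -5 (np.int64(115), np.int64(188)) [  3 232 134] | 0 (np.int64(116), np.int64(184)) [  2 229 135] | 5 (np.int64(116), np.int64(181)) [  3 233 137] | 10 (np.int64(117), np.int64(177)) [  3 228 132] | 15 (np.int64(118), np.int64(173)) [  3 229 129] | 20 (np.int64(119), np.int64(170)) [  3 228 130] | 25 (np.int64(120), np.int64(167)) [  3 226 132] | 30 (np.int64(122), np.int64(164)) [  4 229 118] | 35 (np.int64(123), np.int64(161)) [  4 231 115] | 40 (np.int64(124), np.int64(159)) [  3 224 117] | 45 (np.int64(126), np.int64(157)) [  3 224 117] | 50 (np.int64(127), np.int64(155)) [  3 217 107] |
```

>>> jog_arm:
  rows: "-4.3 0 0 0 0 0 1;-4.3 0 0 0 0 0 1;-4.4 0 0 0 0 0 1;0 0 2.5 0 0 0 1;0 0 0 0 0 0 1"

```text
time: 23.45
position: [0.5179, 0.0661, 0.1742]
tool_rot: [-2.331, -2.103, 0.005]
ft_force: [0.4, -0.6, -0.2]
grip_width: 0.002
grip_force: 0.0
```

```bash
python3 - <<'E'
from h import *
t=imaging.get_image("top");s=ctrl.get_state()["position"];d=s-[.5422,.0876,0];print(s,"roller x,y",d@[.995,-.099,0],d@[.099,.995,0])
O=np.array([.5422,.0876,0]);ex=np.array([.995,-.099,0]);ey=np.array([.099,.995,0])
A=np.arange(-50,51,2.5)
for n in("top0","z3"):
    im=cv2.GaussianBlur(cv2.imread(f"pics/{n}.png"),(3,3),0)[:,:,2];o=[]
    for a in A:
        r=np.radians(a);o.append(int(np.mean([im[tuple(proj(t,O+.08*np.sin(r)*ex+k*ey+[0,0,.1+.08*np.cos(r)]).round().astype(int)[::-1])] for k in(.014,.022,.03)])))
    print(n,o)
E
```

```text
[0.51872366 0.06698551 0.1752263 ] roller x,y -0.02131812665699249 -0.02283557188595898
top0 [104, 104, 104, 104, 110, 122, 123, 123, 123, 122, 123, 122, 123, 132, 134, 134, 134, 134, 134, 134, 132, 131, 133, 132, 132, 132, 132, 132, 129, 123, 122, 122, 121, 121, 122, 121, 119, 111, 104, 102, 102]
z3 [111, 111, 111, 111, 111, 110, 111, 119, 127, 127, 127, 127, 127, 126, 127, 128, 136, 136, 135, 135, 135, 135, 135, 133, 129, 130, 129, 130, 129, 130, 129, 127, 119, 116, 115, 116, 115, 115, 115, 111, 102]
```

>>> jog_arm:
  rows: "0.5 -0.2 1.0 0 0 0 1;0 0 0.5 0 0 0 1;0 0 0 0 0 0 1"

```text
time: 23.88
position: [0.5176, 0.0734, 0.1604]
tool_rot: [-2.329, -2.109, 0.001]
ft_force: [0.1, -0.4, 1.0]
grip_width: 0.009
grip_force: 0.0
```

>>> jog_arm:
  rows: "0 0 0.07 0 0 0 1;0 0 0 0 0 0 1"

```text
time: 24.12
position: [0.5181, 0.0731, 0.1603]
tool_rot: [2.33, 2.107, 0.001]
ft_force: [-0.1, -0.2, 0.4]
grip_width: 0.004
grip_force: 0.0
```

>>> jog_arm:
  rows: "0 0 0.06 0 0 0 1;0 0 0 0 0 0 1"

```text
time: 24.38
position: [0.5179, 0.0731, 0.1595]
tool_rot: [-2.33, -2.108, -0.0]
ft_force: [-0.8, 0.8, 0.2]
grip_width: 0.003
grip_force: 0.0
```

>>> jog_arm:
  rows: "0 0 0.06 0 0 0 1;0 0 0 0 0 0 1"

```text
time: 24.62
position: [0.5179, 0.0731, 0.1589]
tool_rot: [2.33, 2.108, 0.0]
ft_force: [0.0, -0.3, 0.1]
grip_width: 0.003
grip_force: 0.2
```

>>> jog_arm:
  rows: "0 0.2 0.08 0 0 0 1;0 0.35 0.02 0 0 0 1;0 0.35 0 0 0 0 1;0 0.35 -0.03 0 0 0 1;0 0.3 -0.03 0 0 0 1"

```text
time: 25.25
position: [0.5345, 0.0715, 0.1599]
tool_rot: [2.329, 2.107, 0.003]
ft_force: [-1.7, -1.6, 7.4]
grip_width: 0.008
grip_force: 3.7
```

>>> jog_arm:
  rows: "0 0.4 -0.02 0 0 0 1;0 0.4 -0.03 0 0 0 1;0 0.4 -0.03 0 0 0 1;0 0.4 -0.02 0 0 0 1;0 0.3 0 0 0 0 1"

```text
time: 25.88
position: [0.5533, 0.0696, 0.1604]
tool_rot: [2.329, 2.107, 0.002]
ft_force: [-0.4, -0.4, 5.7]
grip_width: 0.005
grip_force: 2.4
```

>>> jog_arm:
  rows: "0 0.38 0.02 0 0 0 1;0 0.38 0.04 0 0 0 1;0 0.38 0.05 0 0 0 1;0 0.38 0.05 0 0 0 1"

```text
time: 26.38
position: [0.5683, 0.0681, 0.1585]
tool_rot: [2.329, 2.107, 0.002]
ft_force: [0.0, -0.2, 4.0]
grip_width: 0.003
grip_force: 2.2
```

>>> jog_arm:
  rows: "0 0 -1.2 0 0 0 1;0 -2.6 0 0 0 0 1;0 -2.6 0 0 0 0 1;0 0 0.55 0 0 0 1;0 0 0 0 0 0 1"

```text
time: 27.0
position: [0.5158, 0.0733, 0.1642]
tool_rot: [2.329, 2.108, -0.0]
ft_force: [-0.4, -0.8, -0.2]
grip_width: 0.004
grip_force: 0.0
```

>>> jog_arm:
  rows: "0 0 0.07 0 0 0 1;0 0 0 0 0 0 1"

```text
time: 27.25
position: [0.5161, 0.073, 0.1636]
tool_rot: [2.33, 2.107, -0.001]
ft_force: [0.6, -1.0, -0.2]
grip_width: 0.003
grip_force: 0.0
```

>>> jog_arm:
  rows: "0 0 0.07 0 0 0 1;0 0 0 0 0 0 1"

```text
time: 27.5
position: [0.5156, 0.0732, 0.1628]
tool_rot: [2.33, 2.107, -0.0]
ft_force: [-1.3, -0.1, -0.7]
grip_width: 0.006
grip_force: 0.0
```

>>> jog_arm:
  rows: "0 0 0.06 0 0 0 1;0 0 0 0 0 0 1"

```text
time: 27.75
position: [0.5155, 0.0734, 0.1623]
tool_rot: [-2.33, -2.108, -0.0]
ft_force: [1.0, 0.5, 0.4]
grip_width: 0.007
grip_force: 0.0
```

>>> jog_arm:
  rows: "0 0 0.07 0 0 0 1;0 0 0 0 0 0 1"

```text
time: 28.0
position: [0.5157, 0.0733, 0.1618]
tool_rot: [2.33, 2.108, 0.001]
ft_force: [-0.9, 1.1, 0.4]
grip_width: -0.0
grip_force: 0.4
```

>>> jog_arm:
  rows: "0 0 0.07 0 0 0 1;0 0 0 0 0 0 1"

```text
time: 28.25
position: [0.5158, 0.0734, 0.1613]
tool_rot: [2.33, 2.108, 0.001]
ft_force: [-0.5, 0.7, 3.1]
grip_width: 0.004
grip_force: 1.2
```

>>> jog_arm:
  rows: "0 0 0.07 0 0 0 1;0 0 0 0 0 0 1"

```text
time: 28.5
position: [0.5158, 0.0734, 0.1608]
tool_rot: [2.33, 2.108, 0.001]
ft_force: [-1.8, -0.4, 5.9]
grip_width: 0.003
grip_force: 2.7
```

>>> jog_arm:
  rows: "0 0 0.05 0 0 0 1;0 0 0 0 0 0 1"

```text
time: 28.75
position: [0.5158, 0.0733, 0.1605]
tool_rot: [-2.33, -2.108, -0.001]
ft_force: [-2.9, -0.5, 6.1]
grip_width: 0.005
grip_force: 3.4
```

>>> jog_arm:
  rows: "0 0.38 -0.04 0 0 0 1;0 0.38 -0.04 0 0 0 1;0 0.38 -0.03 0 0 0 1;0 0.38 -0.01 0 0 0 1"

```text
time: 29.25
position: [0.5317, 0.0717, 0.1624]
tool_rot: [2.329, 2.107, 0.003]
ft_force: [-1.3, -0.3, 9.9]
grip_width: 0.006
grip_force: 4.8
```

>>> jog_arm:
  rows: "0 0.38 -0.05 0 0 0 1;0 0.38 -0.03 0 0 0 1;0 0.38 -0.02 0 0 0 1;0 0.38 -0.02 0 0 0 1;0 0.38 -0.01 0 0 0 1"

```text
time: 29.88
position: [0.5504, 0.0699, 0.1632]
tool_rot: [2.329, 2.107, 0.002]
ft_force: [-1.2, -0.1, 5.5]
grip_width: 0.005
grip_force: 2.8
```

>>> jog_arm:
  rows: "0 0.38 0.02 0 0 0 1;0 0.38 0.04 0 0 0 1;0 0.38 0.05 0 0 0 1;0 0.38 0.05 0 0 0 1"

```text
time: 30.38
position: [0.5657, 0.0684, 0.1614]
tool_rot: [2.329, 2.107, 0.003]
ft_force: [-0.3, -0.5, 6.1]
grip_width: 0.008
grip_force: 2.8
```

>>> jog_arm:
  rows: "0 0 -2 0 0 0 1;3.5 -1 -2 0 0 0 1;4.5 -1.5 0 0 0 0 1;4.5 -1.5 0 0 0 0 1;0 0 0 0 0 0 1"

```text
time: 31.0
position: [0.5353, 0.2023, 0.1995]
tool_rot: [-2.319, -2.116, 0.001]
ft_force: [-0.9, -0.5, -0.2]
grip_width: 0.005
grip_force: 0.0
```

```bash
cat >> h.py <<'E'
def prof(nm):
    t=imaging.get_image("top"); cv2.imwrite(f"pics/{nm}.png",t["img"]); s=ctrl.get_state()["position"]
    O=np.array([.5422,.0876,0]);ex=np.array([.995,-.099,0]);ey=np.array([.099,.995,0])
    print(s,"roller xy",(s-O)@ex,(s-O)@ey)
    im=cv2.GaussianBlur(t["img"],(3,3),0)
    for a in np.arange(-50,51,2.5):
        r=np.radians(a); u,v=proj(t,O+.08*np.sin(r)*ex+.022*ey+[0,0,.1+.08*np.cos(r)]).round().astype(int)
        print(f"{a:g}:{im[v,u,2]}/{im[v,u,1]}",end=" ")
E
python3 -c "
from h import *
prof('z4')"
```

```text
[0.5362973  0.19892101 0.1996868 ] roller xy -0.016893966346211646 0.11018004258441307
-50:98/24 -47.5:107/40 -45:152/120 -42.5:159/136 -40:141/117 -37.5:136/108 -35:133/105 -32.5:122/95 -30:115/89 -27.5:139/108 -25:136/46 -22.5:132/23 -20:131/23 -17.5:130/23 -15:131/23 -12.5:131/24 -10:132/24 -7.5:132/23 -5:130/23 -2.5:136/24 0:134/25 2.5:134/24 5:135/25 7.5:135/25 10:135/25 12.5:135/24 15:130/25 17.5:128/24 20:126/24 22.5:126/24 25:126/24 27.5:126/24 30:127/25 32.5:126/25 35:119/25 37.5:112/25 40:110/25 42.5:109/25 45:110/25 47.5:110/25 50:110/25
```

>>> jog_arm:
  rows: "-4.2 -0.3 0 0 0 0 1;-4.2 -0.3 0 0 0 0 1;-4.2 -0.2 0 0 0 0 1;0 0 2 0 0 0 1;0 0 1.2 0 0 0 1"

```text
time: 31.68
position: [0.5164, 0.0704, 0.1677]
tool_rot: [-2.332, -2.104, 0.001]
ft_force: [0.2, -0.1, 0.2]
grip_width: 0.004
grip_force: 0.0
```

>>> jog_arm:
  rows: "0 0 0.15 0 0 0 1;0 0 0 0 0 0 1;0 0 0 0 0 0 1"

```text
time: 32.05
position: [0.5173, 0.0726, 0.1676]
tool_rot: [2.328, 2.108, 0.001]
ft_force: [0.1, 1.7, 0.5]
grip_width: 0.003
grip_force: 0.0
```

>>> jog_arm:
  rows: "0 0 0.08 0 0 0 1;0 0 0 0 0 0 1"

```text
time: 32.3
position: [0.517, 0.0723, 0.1665]
tool_rot: [2.329, 2.108, 0.0]
ft_force: [0.1, 1.1, 0.1]
grip_width: 0.003
grip_force: 0.0
```

>>> jog_arm:
  rows: "0 0 0.07 0 0 0 1;0 0 0 0 0 0 1"

```text
time: 32.55
position: [0.5168, 0.0722, 0.1656]
tool_rot: [-2.33, -2.108, 0.0]
ft_force: [0.4, 0.6, 0.1]
grip_width: 0.004
grip_force: 0.0
```

>>> jog_arm:
  rows: "0 0 0.07 0 0 0 1;0 0 0 0 0 0 1"

```text
time: 32.8
position: [0.5168, 0.0722, 0.1649]
tool_rot: [-2.33, -2.108, 0.0]
ft_force: [0.2, -0.2, 0.2]
grip_width: 0.005
grip_force: 0.0
```

>>> jog_arm:
  rows: "0 0 0.07 0 0 0 1;0 0 0 0 0 0 1"

```text
time: 33.05
position: [0.5169, 0.0722, 0.1642]
tool_rot: [-2.33, -2.108, -0.0]
ft_force: [-1.0, 0.7, 0.1]
grip_width: 0.002
grip_force: 0.0
```

>>> jog_arm:
  rows: "0 0 0.07 0 0 0 1;0 0 0 0 0 0 1"

```text
time: 33.3
position: [0.5169, 0.0722, 0.1635]
tool_rot: [-2.33, -2.108, -0.0]
ft_force: [0.2, -0.5, 0.3]
grip_width: 0.001
grip_force: 0.0
```

>>> jog_arm:
  rows: "0 0 0.07 0 0 0 1;0 0 0 0 0 0 1"

```text
time: 33.55
position: [0.5168, 0.0722, 0.1628]
tool_rot: [-2.33, -2.108, -0.0]
ft_force: [1.0, -0.1, 0.7]
grip_width: 0.004
grip_force: 0.0
```

>>> jog_arm:
  rows: "0 0 0.07 0 0 0 1;0 0 0 0 0 0 1"

```text
time: 33.8
position: [0.517, 0.0722, 0.1623]
tool_rot: [2.33, 2.108, 0.0]
ft_force: [0.5, 0.6, 0.7]
grip_width: 0.006
grip_force: 0.4
```

>>> jog_arm:
  rows: "0 0.15 0.08 0 0 0 1;0 0.35 0.02 0 0 0 1;0 0.35 0 0 0 0 1;0 0.35 -0.03 0 0 0 1;0 0.3 -0.03 0 0 0 1"

```text
time: 34.42
position: [0.533, 0.0706, 0.1629]
tool_rot: [2.329, 2.107, 0.003]
ft_force: [-0.7, -0.9, 6.0]
grip_width: 0.005
grip_force: 3.2
```

>>> jog_arm:
  rows: "0 0.38 0 0 0 0 1;0 0.38 0.01 0 0 0 1;0 0.38 0.01 0 0 0 1;0 0.38 0.01 0 0 0 1;0 0.38 0.01 0 0 0 1"

```text
time: 35.05
position: [0.5521, 0.0687, 0.1625]
tool_rot: [2.329, 2.107, 0.003]
ft_force: [-1.2, 0.0, 6.5]
grip_width: 0.004
grip_force: 2.9
```

>>> jog_arm:
  rows: "0 0.38 0.02 0 0 0 1;0 0.38 0.04 0 0 0 1;0 0.38 0.05 0 0 0 1;0 0.36 0.06 0 0 0 1"

```text
time: 35.55
position: [0.5666, 0.0672, 0.1602]
tool_rot: [2.329, 2.107, 0.002]
ft_force: [-0.5, -1.1, 5.4]
grip_width: 0.003
grip_force: 2.4
```

>>> jog_arm:
  rows: "0 0 -2 0 0 0 1;3.5 -1 -2 0 0 0 1;4.5 -1.5 0 0 0 0 1;4.5 -1.5 0 0 0 0 1;0 0 0 0 0 0 1"

```text
time: 36.17
position: [0.5362, 0.2013, 0.1984]
tool_rot: [-2.319, -2.116, 0.002]
ft_force: [-0.2, -0.0, 0.2]
grip_width: 0.006
grip_force: 0.0
```

```bash
python3 -c "
from h import *
prof('z5')"
```

```text
[0.53726375 0.19790347 0.19861345] roller xy -0.015831615737880573 0.10926326063209191
-50:111/24 -47.5:110/23 -45:110/23 -42.5:110/23 -40:110/23 -37.5:110/23 -35:113/23 -32.5:126/24 -30:128/24 -27.5:127/24 -25:126/23 -22.5:127/24 -20:126/23 -17.5:127/23 -15:129/26 -12.5:141/98 -10:147/131 -7.5:94/74 -5:84/67 -2.5:81/65 0:75/59 2.5:103/83 5:135/117 7.5:144/107 10:130/26 12.5:130/25 15:130/25 17.5:130/25 20:130/25 22.5:131/26 25:131/26 27.5:123/25 30:118/25 32.5:116/25 35:116/25 37.5:117/25 40:117/26 42.5:117/26 45:117/26 47.5:113/27 50:103/26
```

```bash
cat >> h.py <<'E'
def mouth():
    t=imaging.get_image("top")
    O=np.array([.5422,.0876,0]);ex=np.array([.9951,-.0993,0]);ey=np.array([.0993,.9951,0])
    im=t["img"].astype(int); Y=((im[:,:,1]-im[:,:,0]>30)&(im[:,:,2]-im[:,:,1]<60)&(im[:,:,2]>70)).astype(np.uint8)
    Y[:150]=0;Y[215:]=0;Y[:,:98]=0;Y[:,130:]=0
    for x in Y[165:205,98:130]: print(''.join('.#'[k] for k in x))
    n,l,st,ce=cv2.connectedComponentsWithStats(Y)
    for i in range(1,n):
        if st[i,4]>8:
            x,y,w,h,a=st[i]
            for nm,p in(("centroid",ce[i]),("box",(x+(w-1)/2,y+(h-1)/2))):
                for z in(.177,.18):
                    q=onz(t,*p,z)-O; print(st[i],nm,np.round(p,1),z,"rx %.4f ry %.4f"%(q@ex,q@ey))
E
python3 -c "
from h import *
mouth()
s=imaging.get_image('scene');t=imaging.get_image('top')
im=np.zeros((400,800,3),np.uint8)
im[:400,:400]=cv2.resize(t['img'][160:210,90:140],(400,400),interpolation=2);im[:,400:]=cv2.resize(s['img'][110:160,315:365],(400,400),interpolation=2)
cv2.imwrite('pics/z6.png',im)"
```

```text
####............................
####............................
####............................
####............................
####............................
###.............................
###.............................
###.............................
###.............................
................................
................................
................................
................................
...........####.................
..........#############.........
..........#################.....
.....######################.....
.....######################.....
.....############.#########.....
.....###############.######.....
....################..####......
....###############...####......
......#############...####......
.........##########...####......
.........##########..#####......
.........##########.######......
.........#################......
........##################......
.........#################......
.............#############......
.....................####.......
................................
................................
...........
[... 335 characters left out ...]
 0.18 rx 0.0441 ry 0.0523
[ 98 150  14  24 220] box [104.5 161.5] 0.177 rx 0.0393 ry 0.0503
[ 98 150  14  24 220] box [104.5 161.5] 0.18 rx 0.0389 ry 0.0490
[102 178  23  18 290] centroid [114.  186.2] 0.177 rx -0.0035 ry 0.0258
[102 178  23  18 290] centroid [114.  186.2] 0.18 rx -0.0038 ry 0.0245
[102 178  23  18 290] box [113.  186.5] 0.177 rx -0.0043 ry 0.0275
[102 178  23  18 290] box [113.  186.5] 0.18 rx -0.0046 ry 0.0262
[ 98 206   3   9  27] centroid [ 99. 210.] 0.177 rx -0.0494 ry 0.0454
[ 98 206   3   9  27] centroid [ 99. 210.] 0.18 rx -0.0494 ry 0.0441
[ 98 206   3   9  27] box [ 99. 210.] 0.177 rx -0.0494 ry 0.0454
[ 98 206   3   9  27] box [ 99. 210.] 0.18 rx -0.0494 ry 0.0441
```

View pics/z6.png

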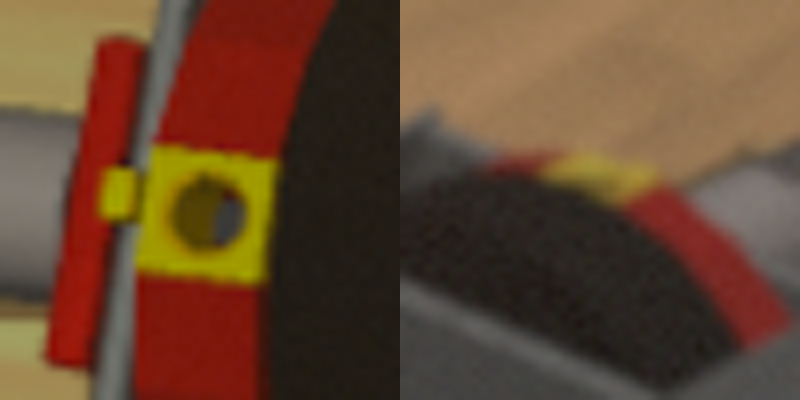

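The crop shows the yellow block with its hole at top-view pixel (115.5,186.3) and the pointer at (104.7,183.7). The socket lies about 3 mm (2.3°) short of the pointer, so one short extra rub is needed.

>>> jog_arm:
  rows: "-4.2 0.4 0 0 0 0 1;-4.2 0.4 0 0 0 0 1;-4.2 0.4 0 0 0 0 1;0 0 2 0 0 0 1;0 0 1.1 0 0 0 1"

```text
time: 37.0
position: [0.5373, 0.0673, 0.1679]
tool_rot: [-2.333, -2.103, 0.001]
ft_force: [0.3, 1.5, 0.7]
grip_width: 0.006
grip_force: 0.0
```

>>> jog_arm:
  rows: "0 0 0.1 0 0 0 1;0 0 0 0 0 0 1;0 0 0 0 0 0 1"

```text
time: 37.38
position: [0.5381, 0.0695, 0.1682]
tool_rot: [2.329, 2.108, 0.001]
ft_force: [-0.1, 0.6, 0.4]
grip_width: 0.006
grip_force: 0.0
```

>>> jog_arm:
  rows: "0 0 0.1 0 0 0 1;0 0 0 0 0 0 1"

```text
time: 37.62
position: [0.5377, 0.0692, 0.1668]
tool_rot: [2.329, 2.108, 0.0]
ft_force: [0.2, -0.5, -0.3]
grip_width: 0.002
grip_force: 0.0
```

>>> jog_arm:
  rows: "0 0 0.1 0 0 0 1;0 0 0 0 0 0 1"

```text
time: 37.88
position: [0.5376, 0.0691, 0.1656]
tool_rot: [-2.33, -2.108, 0.0]
ft_force: [-0.2, 0.2, 0.2]
grip_width: 0.009
grip_force: 0.0
```

>>> jog_arm:
  rows: "0 0 0.07 0 0 0 1;0 0 0 0 0 0 1"

```text
time: 38.12
position: [0.5376, 0.0691, 0.1649]
tool_rot: [-2.33, -2.108, 0.0]
ft_force: [-0.4, -0.3, -0.6]
grip_width: 0.004
grip_force: 0.0
```

>>> jog_arm:
  rows: "0 0 0.1 0 0 0 1;0 0 0 0 0 0 1"

```text
time: 38.38
position: [0.5376, 0.0691, 0.1639]
tool_rot: [-2.33, -2.108, 0.0]
ft_force: [-0.2, -0.2, -0.2]
grip_width: 0.005
grip_force: 0.0
```

>>> jog_arm:
  rows: "0 0 0.07 0 0 0 1;0 0 0 0 0 0 1"

```text
time: 38.62
position: [0.5377, 0.069, 0.1632]
tool_rot: [-2.33, -2.108, -0.0]
ft_force: [-0.7, 0.1, 0.7]
grip_width: 0.009
grip_force: 0.0
```

>>> jog_arm:
  rows: "0 0 0.07 0 0 0 1;0 0 0 0 0 0 1"

```text
time: 38.88
position: [0.5377, 0.0691, 0.1626]
tool_rot: [2.33, 2.108, 0.0]
ft_force: [-0.5, -0.0, 0.6]
grip_width: 0.007
grip_force: 0.1
```

>>> jog_arm:
  rows: "0 0 0.07 0 0 0 1;0 0 0 0 0 0 1"

```text
time: 39.12
position: [0.5378, 0.0691, 0.1622]
tool_rot: [2.33, 2.108, 0.001]
ft_force: [-0.5, -0.1, 2.8]
grip_width: 0.01
grip_force: 1.2
```

>>> jog_arm:
  rows: "0 0 0.07 0 0 0 1;0 0.12 0 0 0 0 1;0 0.12 0 0 0 0 1;0 0.12 0.01 0 0 0 1;0 0 0 0 0 0 1"

```text
time: 39.75
position: [0.5419, 0.0686, 0.1616]
tool_rot: [2.329, 2.107, 0.002]
ft_force: [0.7, -0.1, 4.9]
grip_width: 0.004
grip_force: 2.7
```

>>> jog_arm:
  rows: "0 0 -2 0 0 0 1;3.5 -1 -2 0 0 0 1;4.5 -1 0 0 0 0 1;4.5 -1 0 0 0 0 1;0 0 0 0 0 0 1"

```text
time: 40.38
position: [0.522, 0.2013, 0.1998]
tool_rot: [-2.32, -2.116, 0.002]
ft_force: [-0.5, -0.8, -0.9]
grip_width: 0.011
grip_force: 0.0
```

```bash
cat >> h.py <<'E'
def block(): 
    O=np.array([.5422,.0876,0]);ex=np.array([.9951,-.0993,0]);ey=np.array([.0993,.9951,0])
    t=imaging.get_image("top"); im=cv2.resize(t["img"][160:210,90:140],None,fx=8,fy=8,interpolation=2).astype(int)
    Y=((im[:,:,1]-im[:,:,0]>55)&(im[:,:,2]-im[:,:,1]<60)&(im[:,:,2]>60)).astype(np.uint8)
    Y[:, :96]=0; 
    for nm,a,b in(("pointer",96,137),("block",148,300)):
        Z=Y.copy();Z[:,:a]=0;Z[:,b:]=0;Z[:90]=0;Z[330:]=0
        c=max(cv2.findContours(Z,0,2)[0],key=cv2.contourArea); r=cv2.minAreaRect(c)
        p=(r[0][0]/8+90-.44,r[0][1]/8+160-.44); q=onz(t,*p,.177 if nm=="pointer" else .18)-O
        print(nm,np.round(p,2),np.round(r[1],1),round(r[2],1),"rx %.4f ry %.4f"%(q@ex,q@ey),(q+O).round(4))
    print(ctrl.get_state()["position"])
E
python3 -c "
from h import *
block()"
```

```text
pointer [104.25 183.87] [57. 37.] 90.0 rx -0.0014 ry 0.0440 [0.5451 0.1315 0.177 ]
block [115.94 184.38] [132.2 130.4] 6.7 rx -0.0001 ry 0.0216 [0.5442 0.1091 0.18  ]
[0.52289833 0.19794589 0.20001848]
```

The socket is now at the top: roller x of the block is -0.1 mm, against -1.4 mm for the pointer and 0 for the guard's middle. Off to the spoke.

>>> jog_arm:
  rows: "-2 0.3 -2 0 0 0 1;-5.3 0.6 0 0 0 0 1;-5.3 0.6 0 0 0 0 1;-5.3 0.6 0 0 0 0 1;-5.3 0.6 0 0 0 0 1"

```text
time: 41.05
position: [0.5271, -0.0429, 0.2226]
tool_rot: [2.334, 2.102, 0.003]
ft_force: [0.9, -0.1, 0.1]
grip_width: 0.004
grip_force: 0.0
```

>>> jog_arm:
  rows: "-5.3 0.6 0 0 0 0 -0.1;-5.3 0.6 0 0 0 0 -0.1;-5.3 0.6 0 0 0 0 -0.1;-5.3 0.6 0 0 0 0 -0.1;-5.3 0.6 0 0 0 0 -0.1"

```text
time: 41.68
position: [0.5291, -0.3089, 0.2231]
tool_rot: [2.332, 2.102, 0.001]
ft_force: [0.5, -0.1, 0.0]
grip_width: 0.483
grip_force: 0.0
```

>>> jog_arm:
  rows: "-2 0.3 0 0 0 0 -0.1;0 0 0 0 0 0 -0.1;0 0 0 0 0 0 -0.1"

```text
time: 42.05
position: [0.5314, -0.3246, 0.2219]
tool_rot: [2.331, 2.106, 0.002]
ft_force: [0.0, 0.2, 0.8]
grip_width: 0.55
grip_force: 0.0
```

>>> jog_arm:
  rows: "-1.15 0.7 0 0 0 0 -0.1;0 0 4 0 0 0 -0.1;0 0 4 0 0 0 -0.1;0 0 3.5 0 0 0 -0.1;0 0 0 0 0 0 -0.1"

```text
time: 42.68
position: [0.5367, -0.3347, 0.1036]
tool_rot: [-2.325, -2.106, 0.003]
ft_force: [-0.5, -0.2, 0.1]
grip_width: 0.553
grip_force: 0.0
```

>>> jog_arm:
  rows: "0 0 1.5 0 0 0 -0.1;0 0 1.5 0 0 0 -0.1;0 0 0 0 0 0 -0.1"

```text
time: 43.05
position: [0.5373, -0.3359, 0.0751]
tool_rot: [-2.328, -2.107, 0.001]
ft_force: [0.0, 0.5, -0.4]
grip_width: 0.552
grip_force: 0.0
```

>>> jog_arm:
  rows: "-0.05 0 1.5 0 0 0 -0.1;0 0 1.4 0 0 0 -0.1;0 0 0 0 0 0 -0.1"

```text
time: 43.42
position: [0.5368, -0.3362, 0.0454]
tool_rot: [-2.328, -2.106, 0.002]
ft_force: [-0.2, 0.1, -0.1]
grip_width: 0.548
grip_force: 0.0
```

>>> jog_arm:
  rows: "0 0 0 0 0 0 1;0 0 0 0 0 0 1;0 0 0 0 0 0 1;0 0 0 0 0 0 1"
  force: 20

```text
time: 43.92
position: [0.5381, -0.3371, 0.0475]
tool_rot: [2.329, 2.107, 0.001]
ft_force: [-0.5, -0.0, 2.0]
grip_width: 0.287
grip_force: 20.0
```

>>> jog_arm:
  rows: "0 0 -1 0 0 0 1;0 0 -3 0 0 0 1;0 0 -5 0 0 0 1;0 0 -6 0 0 0 1;0 0 -5.5 0 0 0 1"

```text
time: 44.55
position: [0.5375, -0.3371, 0.2548]
tool_rot: [2.329, 2.107, 0.001]
ft_force: [1.0, -0.1, -0.3]
grip_width: 0.292
grip_force: 20.0
```

>>> jog_arm:
  rows: "3 -0.3 0 0 0 0 1;4.5 -0.4 0 0 0 0 1;5 -0.4 0 0 0 0 1;5 -0.4 0 0 0 0 1;5 -0.4 0 0 0 0 1"

```text
time: 45.18
position: [0.541, -0.1098, 0.2525]
tool_rot: [-2.33, -2.107, -0.002]
ft_force: [0.2, 0.8, -0.2]
grip_width: 0.288
grip_force: 20.0
```

>>> jog_arm:
  rows: "5 -0.4 0 0 0 0 1;5 -0.4 0 0 0 0 1;4.5 -0.4 0 0 0 0 1;4.3 -0.4 0 0 0 0 1;3 -0.3 0 0 0 0 1"

```text
time: 45.8
position: [0.5438, 0.1099, 0.2525]
tool_rot: [-2.327, -2.109, -0.001]
ft_force: [-0.2, 0.2, -0.2]
grip_width: 0.291
grip_force: 20.0
```

>>> jog_arm:
  rows: "0 0 0 0 0 0 1;0 0 0 0 0 0 1;0 0 0 0 0 0 1"

```text
time: 46.18
position: [0.5443, 0.1058, 0.2524]
tool_rot: [2.332, 2.104, 0.001]
ft_force: [0.8, 0.3, -0.9]
grip_width: 0.293
grip_force: 20.0
```

```bash
python3 - <<'E'
from h import *
s=imaging.get_image("scene");p=ctrl.get_state()["position"];print(p)
# steel spoke in scene: low saturation mid-grey columns below fingertips
f=p+[0,0,-.0375]; print("exp foot",proj(s,f),"exp head bottom",proj(s,f+[0,0,.071]),"mouth",proj(s,[.5443,.1093,.18]))
h=cv2.cvtColor(s["img"],cv2.COLOR_BGR2HSV);u,v=proj(s,f).round().astype(int)
for y in range(v-36,v+10,2): print(y,' '.join(f"{h[y,x,1]:3d}/{h[y,x,2]:3d}" for x in range(u-8,u+9)))
E
```

```text
[0.54433259 0.10601155 0.25236117]
exp foot [340.97634339 118.81879822] exp head bottom [345.30065711  87.92322113] mouth [339.68719946 132.60990309]
83 110/127 103/ 97  96/ 61  83/ 37  75/ 34  81/ 38  46/ 50  35/ 59  37/ 69  31/ 74  27/ 76  22/ 83  29/ 88  25/ 90  24/ 95  24/ 85  36/ 63
85 114/136 109/101 101/ 58  81/ 38  72/ 39  78/ 39  46/ 50  28/ 63  26/ 69  29/ 70  35/ 72  38/ 74  28/ 74  25/ 71  29/ 71  40/ 63  65/ 43
87 115/138 110/ 95 114/ 49  90/ 37 102/ 35  60/ 38  45/ 51  36/ 63  28/ 74  29/ 78  31/ 82  29/ 78  27/ 75  36/ 71  38/ 68  42/ 55  59/ 43
89 113/138 112/105 112/ 75 101/ 58  97/ 55 104/ 66 111/ 83 104/ 91  83/ 89  54/ 80  34/ 74  28/ 73  30/ 76  33/ 70  28/ 63  47/ 54  80/ 35
91 113/151 116/143 112/141 112/132 113/129 113/131 115/140 110/137 106/118  75/ 85  43/ 71  30/ 68  39/ 72  36/ 70  41/ 62  67/ 46  64/ 40
93 115/148 113/147 115/146 113/147 114/147 115/149 111/149 110/141 104/113  69/ 81  39/ 66  29/ 71  32/ 72  33/ 69  40/ 63  68/ 49  93/ 41
95 114/148 113/149 113/153 116/152 111/154 115/155 112/155 110/139  93/104  49/ 73  33/ 69  29/ 70  35/ 72  46/ 78  
[... 1560 characters left out ...]

119 112/152 112/150 116/150 115/148 112/143 104/128  88/113  80/108  70/106  76/110  92/116 108/130 114/143 113/147 114/146 114/146 113/147
121 113/151 115/149 111/149 113/147 114/148 113/147 111/149 113/145 110/146 114/146 117/146 111/151 118/149 114/150 114/150 113/147 112/146
123 113/151 115/151 115/149 112/150 114/150 115/151 114/148 112/152 112/152 113/153 115/153 114/152 115/149 116/150 114/146 116/143 115/142
125 114/152 113/151 113/151 112/152 112/152 115/151 114/155 113/153 113/153 113/154 113/153 117/148 112/148 113/145 112/141 114/139 110/144
127 116/152 116/150 115/153 114/152 116/156 115/157 114/157 113/156 115/151 110/150 114/148 113/144 113/142 112/143 113/144 114/145 112/146
```

>>> jog_arm:
  rows: "0.3 0 0 0 0 0 1;0 0 1.4 0 0 0 1;0 0 1.4 0 0 0 1;0 0 0 0 0 0 1;0 0 0 0 0 0 1"

```text
time: 46.85
position: [0.5444, 0.1106, 0.224]
tool_rot: [2.33, 2.108, -0.0]
ft_force: [0.1, -0.6, 0.2]
grip_width: 0.292
grip_force: 20.0
```

>>> jog_arm:
  rows: "0 0 0.3 0 0 0 1;0 0 0 0 0 0 1"

```text
time: 47.1
position: [0.5445, 0.1106, 0.2211]
tool_rot: [-2.33, -2.108, -0.0]
ft_force: [-0.2, -0.7, -0.9]
grip_width: 0.291
grip_force: 20.0
```

>>> jog_arm:
  rows: "0 0 0.2 0 0 0 1;0 0 0 0 0 0 1"

```text
time: 47.35
position: [0.5444, 0.1106, 0.219]
tool_rot: [-2.33, -2.108, 0.0]
ft_force: [-0.7, 0.2, -1.0]
grip_width: 0.286
grip_force: 20.0
```

>>> jog_arm:
  rows: "0 0 0.15 0 0 0 1;0 0 0 0 0 0 1"

```text
time: 47.6
position: [0.5443, 0.1106, 0.2174]
tool_rot: [-2.33, -2.108, 0.0]
ft_force: [0.0, -0.5, -1.1]
grip_width: 0.292
grip_force: 20.0
```

>>> jog_arm:
  rows: "-0.17 0 0 0 0 0 1;0 0 0 0 0 0 1"

```text
time: 47.85
position: [0.5443, 0.1087, 0.2176]
tool_rot: [2.33, 2.107, 0.0]
ft_force: [0.1, 1.0, -0.4]
grip_width: 0.29
grip_force: 20.0
```

>>> jog_arm:
  rows: "0 0 0.15 0 0 0 1;0 0 0 0 0 0 1"

```text
time: 48.1
position: [0.5442, 0.109, 0.2159]
tool_rot: [-2.329, -2.108, 0.0]
ft_force: [-0.3, -0.2, -0.6]
grip_width: 0.292
grip_force: 20.0
```

>>> jog_arm:
  rows: "0 0 0.15 0 0 0 1;0 0 0 0 0 0 1"

```text
time: 48.35
position: [0.5442, 0.1089, 0.2144]
tool_rot: [-2.33, -2.108, 0.0]
ft_force: [0.1, -0.3, -1.4]
grip_width: 0.29
grip_force: 20.0
```

>>> jog_arm:
  rows: "0 0 0.25 0 0 0 1;0 0 0 0 0 0 1"

```text
time: 48.6
position: [0.5441, 0.1089, 0.2118]
tool_rot: [-2.33, -2.108, 0.001]
ft_force: [-0.3, 0.2, -0.6]
grip_width: 0.292
grip_force: 20.0
```

>>> jog_arm:
  rows: "0 0 0.25 0 0 0 1;0 0 0 0 0 0 1"

```text
time: 48.85
position: [0.5441, 0.1089, 0.2093]
tool_rot: [-2.33, -2.108, 0.001]
ft_force: [0.9, -0.4, -0.0]
grip_width: 0.29
grip_force: 20.0
```

>>> jog_arm:
  rows: "0 0 0.3 0 0 0 1;0 0 0 0 0 0 1"

```text
time: 49.1
position: [0.5441, 0.1089, 0.2063]
tool_rot: [-2.329, -2.108, 0.001]
ft_force: [0.5, 0.1, -0.7]
grip_width: 0.288
grip_force: 20.0
```

>>> jog_arm:
  rows: "0 0 0.3 0 0 0 1;0 0 0.1 0 0 0 1;0 0 0 0 0 0 1"

```text
time: 49.48
position: [0.5442, 0.109, 0.2025]
tool_rot: [-2.33, -2.108, 0.0]
ft_force: [-0.3, -0.4, 0.2]
grip_width: 0.288
grip_force: 20.0
```

>>> jog_arm:
  rows: "0 0 0.3 0 0 0 1;0 0 0.1 0 0 0 1;0 0 0 0 0 0 1"

```text
time: 49.85
position: [0.5443, 0.1089, 0.1985]
tool_rot: [2.33, 2.108, -0.0]
ft_force: [0.8, -0.1, -1.0]
grip_width: 0.289
grip_force: 20.0
```

>>> jog_arm:
  rows: "0 0 0.25 0 0 0 1;0 0 0 0 0 0 1"

```text
time: 50.1
position: [0.5446, 0.1089, 0.1961]
tool_rot: [2.329, 2.107, 0.001]
ft_force: [1.1, 0.2, -1.3]
grip_width: 0.289
grip_force: 20.0
```

>>> jog_arm:
  rows: "0 0 0.12 0 0 0 1;0 0 0 0 0 0 1"

```text
time: 50.35
position: [0.5447, 0.1089, 0.1951]
tool_rot: [2.329, 2.107, 0.001]
ft_force: [0.5, -0.3, 1.2]
grip_width: 0.29
grip_force: 20.0
```

>>> jog_arm:
  rows: "0 0 0.12 0 0 0 1;0 0 0 0 0 0 1"

```text
time: 50.6
position: [0.5448, 0.109, 0.1942]
tool_rot: [2.329, 2.107, 0.002]
ft_force: [0.9, -0.2, 3.5]
grip_width: 0.29
grip_force: 20.0
```

>>> jog_arm:
  rows: "0 0 0.1 0 0 0 1;0 0 0 0 0 0 1"

```text
time: 50.85
position: [0.5449, 0.1091, 0.1935]
tool_rot: [2.329, 2.107, 0.002]
ft_force: [0.9, -0.4, 6.5]
grip_width: 0.292
grip_force: 20.0
```

>>> jog_arm:
  rows: "0 0 0.08 0 0 0 1;0 0 0 0 0 0 1"

```text
time: 51.1
position: [0.545, 0.1092, 0.193]
tool_rot: [2.329, 2.108, 0.003]
ft_force: [0.4, 0.2, 7.6]
grip_width: 0.29
grip_force: 20.0
```

>>> jog_arm:
  rows: "0 0 -0.12 0 0 0 1;0 0 0 0 0 0 0.2;0 0 0 0 0 0 0;0 0 0 0 0 0 -0.1;0 0 0 0 0 0 -0.1"

```text
time: 51.72
position: [0.544, 0.1089, 0.1927]
tool_rot: [-2.329, -2.108, 0.001]
ft_force: [0.8, 0.7, 0.3]
grip_width: 0.541
grip_force: 0.0
```

>>> jog_arm:
  rows: "0 0 -2 0 0 0 -0.1;0 0 -3 0 0 0 -0.1;3 -1 -1 0 0 0 -0.1;5 -2 0 0 0 0 -0.1;5 -2 0 0 0 0 -0.1"

```text
time: 52.35
position: [0.5072, 0.2445, 0.2534]
tool_rot: [-2.331, -2.106, -0.002]
ft_force: [0.9, 0.1, -0.1]
grip_width: 0.551
grip_force: 0.0
```

>>> jog_arm:
  rows: "3 0 0 0 0 0 -0.1;0 0 0 0 0 0 -0.1;0 0 0 0 0 0 -0.1"

```text
time: 52.72
position: [0.5108, 0.2718, 0.2529]
tool_rot: [2.33, 2.106, -0.001]
ft_force: [-0.6, -0.3, 0.6]
grip_width: 0.553
grip_force: 0.0
```

```bash
python3 - <<'E'
from h import *
t=imaging.get_image("top");s=imaging.get_image("scene"); print(ctrl.get_state()["position"])
for z in(.239,.225): print("exp head",z,proj(t,[.5443,.1093,z]),proj(s,[.5443,.1093,z]))
for nm,d,z0 in(("top",t,(100,90)),("scene",s,(0,0))):
    h=cv2.cvtColor(d["img"],cv2.COLOR_BGR2HSV);u,v=proj(d,[.5443,.1093,.235]).round().astype(int)
    m=(h[:,:,1]<60).astype(np.uint8)*(h[:,:,2]>45)
    print(nm,u-14,v-16)
    for y in range(v-16,v+24): print(y,''.join('.#'[k] for k in m[y,u-14:u+15]), ' '.join(f"{k}" for k in h[y,u-9:u+10:2,2]))
E
```

```text
[0.51106852 0.27130943 0.25323909]
exp head 0.239 [101.52991688 179.09193434] [343.15821417 108.16279261]
exp head 0.225 [105.18100092 180.42810413] [342.31671774 114.1141702 ]
top 89 163
163 .....................###..... 162 161 162 161 161 161 160 152 102 92
164 ....................####..... 162 162 161 161 148 132 134 148 104 92
165 ....................####..... 161 162 161 160 136 135 132 107 107 95
166 ....................###...... 161 161 162 161 132 141 134 76 107 100
167 ....................###...... 161 161 160 158 135 143 126 72 111 104
168 ....................###...... 161 161 160 157 137 144 126 76 110 116
169 ....................##....... 161 161 161 154 140 145 124 78 112 127
170 ...................###....... 161 161 161 153 141 145 122 81 110 131
171 ...................###....... 161 162 160 154 141 146 117 85 112 131
172 ...................###....... 161 162 160 153 134 135 114 90 112 131
173 ............#########........ 132 141 161 143 133 135 129 105 114 131
174 ######....###########........ 98 101 122 136 135 135 137 130 84 130
175 ######################....... 97
[... 4167 characters left out ...]
......#####............... 149 140 87 77 76 134 145 143 145 145
125 .........#####............... 152 139 86 79 79 131 143 142 143 143
126 .........#####............... 150 140 84 77 83 133 144 143 145 145
127 .........#####............... 151 141 85 81 86 132 143 145 147 146
128 .........#####............... 144 135 82 84 86 134 145 147 148 149
129 .........####................ 133 116 83 80 92 134 144 146 146 149
130 .........####................ 128 110 81 82 90 124 136 144 146 141
131 .........####..............## 125 115 81 80 87 113 127 134 138 125
132 .........####............#### 109 100 79 80 79 114 134 122 112 106
133 .#.......####..........###### 75 75 68 80 83 124 148 123 107 109
```

```bash
python3 - <<'E'
from h import *
t=imaging.get_image("top");s=imaging.get_image("scene")
for pt,ps in(((104.3,179.6),(342.3,108.2)),((105,179.7),(342.3,107.8)),((104.3,179.6),(342.0,108.8))): print(tri(t,pt,s,ps))
# stem axis in scene near mouth: columns 329+idx
for u,v in((339.5,127),(341,118)): print(u,v)
print("exp stem",proj(s,[.5443,.1093,.19]),proj(s,[.5443,.1093,.215]), "if y-4mm head",proj(s,[.5439,.1053,.239]))
h=t["img"].astype(int); Y=((h[:,:,1]-h[:,:,0]>45)&(h[:,:,2]-h[:,:,1]<60)&(h[:,:,2]>60))
for y in range(176,200): print(y,''.join('.#'[int(k)] for k in Y[y,98:130]))
E
```

```text
(array([0.54391456, 0.10473391, 0.24000202]), np.float64(0.001278817837370188))
(array([0.54397404, 0.10338374, 0.24121764]), np.float64(0.00222918237576765))
(array([0.54374362, 0.10501369, 0.23861271]), np.float64(0.00033890135868747866))
339.5 127
341 118
exp stem [340.26175299 128.58146558] [341.72252359 118.3069784 ] if y-4mm head [342.07562321 108.63755378]
176 ................................
177 ...............#########........
178 ................###########.....
179 ................############....
180 ..................#########.....
181 .....................######.....
182 ......................#####.....
183 .......................####.....
184 .......................####.....
185 .......................####.....
186 ......................####......
187 .............#........####......
188 ..........#####......#####......
189 .........#################......
190 .........#################......
191 ..........################......
192 ...............###########......
193 .......................##.......
194 ................................
195 ................................
196 ................................
197 ................................
198 ................................
199 ................................
```

The head top triangulates to z≈0.239, which is home, but its y is 0.105 against the mouth's 0.109, so it leans about 3° and may be wedged. I'll regrip, straighten it and press gently again.

>>> jog_arm:
  rows: "-4.05 1.25 0 0 0 0 -0.1;-4.05 1.25 0 0 0 0 -0.1;-4.05 1.25 0 0 0 0 -0.1;-4.05 1.25 0 0 0 0 -0.1;0 0 0 0 0 0 -0.1"

```text
time: 53.55
position: [0.5449, 0.1011, 0.2538]
tool_rot: [2.338, 2.097, 0.001]
ft_force: [-0.1, 0.2, -1.1]
grip_width: 0.557
grip_force: 0.0
```

>>> jog_arm:
  rows: "0 0 0 0 0 0 -0.1;0 0 0 0 0 0 -0.1"

```text
time: 53.8
position: [0.5438, 0.1083, 0.253]
tool_rot: [-2.327, -2.11, -0.0]
ft_force: [0.4, -0.0, -0.0]
grip_width: 0.548
grip_force: 0.0
```

>>> jog_arm:
  rows: "-0.33 0 2 0 0 0 -0.1;0 0 2.5 0 0 0 -0.1;0 0 1.3 0 0 0 -0.1;0 0 0 0 0 0 -0.1;0 0 0 0 0 0 -0.1"

```text
time: 54.42
position: [0.5443, 0.104, 0.1959]
tool_rot: [2.329, 2.108, 0.002]
ft_force: [-0.2, -0.3, 0.7]
grip_width: 0.549
grip_force: 0.0
```

>>> jog_arm:
  rows: "0 0 0 0 0 0 1;0 0 0 0 0 0 1;0 0 0 0 0 0 1;0 0 0 0 0 0 1"
  force: 12

```text
time: 54.92
position: [0.5439, 0.1037, 0.1953]
tool_rot: [2.33, 2.108, 0.001]
ft_force: [-0.9, -0.3, 1.4]
grip_width: 0.294
grip_force: 12.0
```

>>> jog_arm:
  rows: "0.1 0 0 0 0 0 1;0.1 0 0 0 0 0 1;0.1 0 0 0 0 0 1;0.1 0 0 0 0 0 1;0 0 0 0 0 0 1"

```text
time: 55.55
position: [0.5443, 0.1077, 0.1952]
tool_rot: [2.329, 2.108, 0.0]
ft_force: [0.9, -1.4, 1.8]
grip_width: 0.291
grip_force: 12.0
```

>>> jog_arm:
  rows: "0.08 0 0 0 0 0 1;0 0 0.1 0 0 0 1;0 0 0 0 0 0 1"

```text
time: 55.92
position: [0.5445, 0.1086, 0.1946]
tool_rot: [2.33, 2.108, 0.001]
ft_force: [-1.0, -0.1, 5.4]
grip_width: 0.293
grip_force: 12.0
```

>>> jog_arm:
  rows: "0 0 0.1 0 0 0 1;0 0 0 0 0 0 1"

```text
time: 56.18
position: [0.5447, 0.1088, 0.1941]
tool_rot: [-2.33, -2.108, -0.003]
ft_force: [-0.2, -0.5, 7.6]
grip_width: 0.29
grip_force: 12.0
```

>>> jog_arm:
  rows: "0 0 -0.15 0 0 0 1;0 0 0 0 0 0 1;0 0 0 0 0 0 0.3;0 0 0 0 0 0 0.1;0 0 0 0 0 0 -0.1"
  force: 5

```text
time: 56.8
position: [0.5439, 0.1084, 0.1941]
tool_rot: [-2.329, -2.107, 0.001]
ft_force: [-0.3, 0.1, -0.6]
grip_width: 0.485
grip_force: 0.0
```

>>> jog_arm:
  rows: "0 0 0 0 0 0 -0.2;0 0 -2 0 0 0 -0.2;0 0 -3 0 0 0 -0.2;0 0 -2 0 0 0 -0.2;3 -1 0 0 0 0 -0.2"

```text
time: 57.42
position: [0.5391, 0.1366, 0.2668]
tool_rot: [2.334, 2.099, 0.005]
ft_force: [-0.1, 0.6, 0.1]
grip_width: 0.601
grip_force: 0.0
```

>>> jog_arm:
  rows: "5 -2 0 0 0 0 -0.2;5 -2 0 0 0 0 -0.2;3 0 0 0 0 0 -0.2;0 0 0 0 0 0 -0.2;0 0 0 0 0 0 -0.2"

```text
time: 58.05
position: [0.5108, 0.2713, 0.2645]
tool_rot: [2.33, 2.106, -0.001]
ft_force: [0.8, 0.1, 0.6]
grip_width: 0.602
grip_force: 0.0
```

```bash
python3 - <<'E'
from h import *
t=imaging.get_image("top");s=imaging.get_image("scene"); print(ctrl.get_state()["position"])
for nm,d in(("top",t),("scene",s)):
    h=cv2.cvtColor(d["img"],cv2.COLOR_BGR2HSV);u,v=proj(d,[.5443,.1093,.239]).round().astype(int)
    print(nm,u-10,proj(d,[.5443,.1093,.239]))
    for y in range(v-8,v+9): print(y,' '.join(f"{k:3d}" for k in h[y,u-10:u+15,2]))
h=t["img"].astype(int); Y=((h[:,:,1]-h[:,:,0]>45)&(h[:,:,2]-h[:,:,1]<60)&(h[:,:,2]>60))
for y in range(176,196): print(y,''.join('.#'[int(k)] for k in Y[y,98:130]))
E
```

```text
[0.51100251 0.27082156 0.26476775]
top 92 [101.52991688 179.09193434]
171 161 160 162 161 162 161 161 161 153 132 141 145 146 143 117  72  84 105 112 121 130 129 130 129 130
172 162 161 161 160 161 162 161 161 152 127 120 122 127 132 111  70  90 105 113 130 130 130 130 130 129
173 116 119 132 142 141 146 161 157 141 129 128 130 132 133 123 100  86 100 114 132 131 131 130 131 129
174  92  94  98 102 101 104 121 135 134 132 134 133 135 136 134 130 117  98  93 120 130 131 131 131 131
175 100  98  96  97  95  99 119 133 133 135 136 134 135 136 138 137 135 119  86  80 110 129 130 131 130
176 106 105 106 104 105 116 130 133 134 134 136 137 136 135 137 140 140 136 114  60  89 130 128 137 132
177 113 112 112 111 116 131 133 134 134 134 136 136 137 138 137 139 141 141 131  92  77 125 152 155 153
178 119 118 118 117 122 134 135 135 134 136 135 137 139 140 140 139 140 143 138 110  63  97 145 160 158
179 123 124 123 123 126 135 135 137 137 137 136 136 138 139 141 142 141 142 141 118  58  77 126 154 150
180 125 125 124 125 127 134 134 136 137 139 138 138 138 139 141 143 144 144 144 128  58  61  7
[... 2583 characters left out ...]
7 ...............#########........
178 ...............#############....
179 ................############....
180 .................##########.....
181 .....................######.....
182 ......................#####.....
183 .......................####.....
184 .......................####.....
185 .......................####.....
186 ......................####......
187 ......................####......
188 ...........####......#####......
189 .........#################......
190 .........#################......
191 ..........################......
192 ...............###########......
193 .......................##.......
194 ................................
195 ................................
```

```bash
python3 -c "
from h import *
print(ticket.close_job())"
```

```text
the job is handed in; nothing more can be done
None
```

I turned the wheel by light rubbing until the yellow socket was at the top, within about 1 mm of the pointer. The steel spoke then went down to the socket floor and was released, and the job was handed in at about 58 s. It may lean about 3° within the socket's clearance, the highest finger force I read on the tyre was 14.6 N (limit 15 N), and I did not touch the jar, cup or bowl.

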